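Sort closed bead tubs by weight

TASK

Two closed tubs of grinding beads lean in the rack; nothing but their weight shows how full they are. Lift each tub out, feel its weight, and set it down gently, upright, in the green tray if it weighs more than 400 g or in the yellow tray if it weighs less (within 70 g of 400 g either tray will do). Leave the red-lidded cup and the yellow-capped bottle where they stand.

Things in the scene. Friction and masses are not known exactly. Their poses are not given: they have to be found in the camera images.
- blue_lid_tub: closed opaque white tub of beads, blue lid fixed on; weighs 110 to 700 g in all, not visible. 107 mm high, mass centre about half-way: body 42 mm across (in x from -19 to 23) up to 88 mm, then the lid, 44 mm along y, 48 mm along x. Origin at the underside's centre, z up its axis. At the start it leans about 30 degrees, left and towards the robot, in a rack bay, its x along the rack's x
- white_lid_tub: closed opaque white tub of beads, white lid fixed on; weighs 110 to 700 g in all, not visible. 107 mm high, mass centre about half-way: body 42 mm across (in x from -19 to 23) up to 88 mm, then the lid, 44 mm along y, 48 mm along x. Origin at the underside's centre, z up its axis. At the start it leans about 30 degrees, left and towards the robot, in a rack bay, its x along the rack's x
- rack: grey leaning rack, fixed, foot 176 x 88 mm; origin under its middle on the worktop, z up. Two bays at x = +48 and -48 mm, 63 x 50 mm inside; a seated tub's underside is 30 mm up and its axis leans 30 degrees to its +y. Along that axis the low side wall rises 45 mm and the others 30 mm above the tub's underside: drawn 60 mm along its own axis, a tub is clear
- green_tray: green tray, fixed: 110 x 190 mm outside, long side along its y, walls 4 mm thick and 22 mm high, a small lip at each end; origin under its centre on the worktop
- yellow_tray: yellow tray, fixed: 110 x 190 mm outside, long side along its y, walls 4 mm thick and 22 mm high, a small lip at each end; origin under its centre on the worktop
- green_tray_floor (a point): centre of the green tray's inner floor, 4 mm above the worktop, z up; inside 102 mm along x, 182 mm along y; two tubs fit side by side at 50 mm either way along y. For the heavy tubs
- yellow_tray_floor (a point): centre of the yellow tray's inner floor, 4 mm above the worktop, z up; inside 102 mm along x, 182 mm along y; two tubs fit side by side at 50 mm either way along y. For the light tubs
- bench_centrifuge: large beige bench centrifuge, fixed, not used: a box 140 mm high that fills the worktop behind the trays from about x = 0.53 m back, between y = 0.01 and -0.36 m in the base frame; carry the tubs round or over it. Left of the rack stand a mixer and a tube rack, up to 100 mm high
- red_cup: white sample cup with a red lid, 51 mm across, 63 mm high, bystander; origin at the underside's centre
- yellow_bottle: small dropper bottle with a yellow cap, 33 mm across, 75 mm high, bystander; origin at the underside's centre

How it is judged:
By the outcome, as a careful person would: the job done as asked, in the order asked, and still so for the second after the job is handed in, with the robot touching nothing.
It also fails if it takes over 58 s, if anything falls off the work surface, if the arm or the gripper's body presses on something with over 40 N, if the wrist force passes 120 N, or if a joint passes its speed limit or range.

ROBOT

A 6-joint arm with a two-finger parallel gripper is mounted at the origin on a cart in front of the work surface, level with it; the furniture and walls round the work are solid. World frame = base frame: x ahead of the robot, y to its left, z up, the work surface at z = 0. Lengths are in m, angles in rad, forces in N, time in s.
With the tool pointing down it reaches from about 0.4 to 0.825 m from the base axis. Payload 7 kg.
Tool frame: the origin (TCP) lies between the finger pads; the fingertips stand 11 mm ahead of it and the grasp point (between the pads) lies 8 mm behind it; x points along the fingers, z is the direction in which the jaws open and shut, and the axes are right-handed (so a half turn about x gives the same grasp; the last joint's range is limited). The gripper opens to 88 mm and grips with 3 to 60 N. Pads are 19 mm wide; open, the fingers measure 130 mm over their backs; the gripper's body (78 mm by 193 mm) begins 47 mm behind the grasp point.
Start: joints at [1.503, 0.359, 0.012, 0, -1.224, -0.288], TCP at [0.235, 0.633, 0.199] pointing down, gripper open.
Joint ranges: [-3.07, 3.07], [-1.43, 2.12], [-1.02, 1.25], [-3.03, 1.67], [-3.05, -0], [-3.03, 3.03]. Speed limits (rad/s): [2.39, 2.39, 3.01, 3.14, 3.14, 3.14].

INTERFACE

Orientations are given as [roll, pitch, yaw] about the fixed x, y, z axes, in that order (R = Rz(yaw) Ry(pitch) Rx(roll)).
In Python, from station import arm gives the robot as it stands.
- The arm moves only by the tool jog_arm, never from a script. Its argument "motion" is a list of rows, each an object of numbers: "dx", "dy", "dz": the shift along the tool's x, y, z in m; "twist": the turn about the tool's x in degrees. In form: [{"dx": .., "dy": .., "dz": .., "twist": ..}, ...]. A call has 1 to 20 rows; each row is the pose to reach, as a shift and turn from the pose commanded when the call began, along the tool's axes at that moment; what a row does not reach only later rows make up. A row lasts 1/12 s, in which the tool goes at most 41.7 mm and 7.16 degrees, less where a joint would pass 70% of its speed; a pose out of reach is approached as far as the arm can. A call with a gripper value outside its range is refused whole. "gripper" is the finger opening in m, from 0 to 0.0876, set as the call begins (left out, the last holds). The fingers move at their own pace and stop on an object; "newtons" is the grip in N (left out, the last holds). Time passes only in rows, so rows that repeat a pose let the fingers close. It gives the time, the measured TCP pose, the force and the opening at its end, in the units of the state.
- arm.get_state(): the state, without advancing time (a new reading comes with each control period).
- arm.grab_frame(name): name is "side" or "top"; returns the picture (400x640x3 uint8, red, green, blue); there is no depth.
- arm.camera_model(name): a dict with "camera_matrix" (3x3 intrinsics, pixels), "eye" and "attitude" of the camera in the world. Camera axes: x right, y down, z forward; pixel columns grow to the right and rows downward; lengths in m; the calibration is good to about 2 mm. A picture is of the moment at which its call begins. camera_model takes no time and is no camera call.
- arm.job_done(): hands the job in, once; it reports no verdict.
The state is a dict: "t": time; "q": joint angles; "qd": joint speeds; "joint_efforts": joint torques, N m; "eef_pos": TCP position; "ee_rot": TCP orientation; "force": force on the tool from outside, world axes, zero at the start; "moment": the same for the moment, N m; "width": finger opening in m.
Only numpy, scipy, OpenCV 4.12 (cv2) and the standard library are available. Lean on these libraries where they do the work, as an engineer would, in place of code of your own. Each camera call takes 0.05 s, during which the arm holds its last target.

## Working session

There is one attempt and no reset: what is moved stays moved. The work goes in short steps, Python scripts to look and compute and a tool call to move; the robot and the scene stay as the last step left them, time stands still between calls to the robot, and variables do not carry over. Pictures are saved under pics/ and viewed, and the job is handed in when it is done.

Besides the shell and the picture viewer there is one more tool, called after "Emit:" as name([rows], argument=value, ...), one row to a line, values as JSON. jog_arm: Moves the arm, as the interface text tells. Its arguments: {"type":"object","properties":{"motion":{"type":"array"},"gripper":{"type":"number"},"newtons":{"type":"number"}},"required":["motion"]}

```bash
mkdir -p pics; ls
python3 - <<'E'
from station import arm
import cv2
print(arm.get_state())
for n in("side","top"):
    im=arm.grab_frame(n); cv2.imwrite(f"pics/{n}0.png",im[:,:,::-1]); print(n,arm.camera_model(n))
E
```

```text
pics
{'t': 0.0, 'q': array([ 1.50310329e+00,  3.59401741e-01,  1.10269338e-02, -3.55697168e-04,
       -1.22410687e+00, -2.88097830e-01]), 'qd': array([ 1.15266715e-04, -2.09030886e-04, -3.00390252e-04, -1.53742801e-03,
       -1.18223228e-03, -3.96380191e-05]), 'joint_efforts': array([ 9.63355269e-04, -5.82720709e+01,  2.93063951e+01,  6.99716136e+00,
        6.92514455e-03, -1.48803665e-04]), 'eef_pos': array([0.23496442, 0.63218926, 0.19759824]), 'ee_rot': array([ 0.09226877,  1.56907811, -1.83443956]), 'force': array([1.81191358, 0.65945915, 0.41390402]), 'moment': array([-0.02577724, -0.00066609, -0.02370889]), 'width': 0.08770743234584924}
side {'camera_matrix': array([[438.55079553,   0.        , 317.39101428],
       [  0.        , 438.55079553, 194.8838927 ],
       [  0.        ,   0.        ,   1.        ]]), 'eye': array([ 0.38312872, -0.9602857 ,  0.74523639]), 'attitude': array([-2.22305131, -0.01053925, -0.18277975])}
top {'camera_matrix': array([[435.15404838,   0.        , 322.44556349],
       [  0.        , 435.15404838, 200.29458095],
       [  0.        ,   0.        ,   1.        ]]), 'eye': array([ 0.33172328, -0.0837653 ,  1.16396854]), 'attitude': array([-2.97196150e+00,  2.90292682e-03, -1.56011121e+00])}
```

View pics/side0.png

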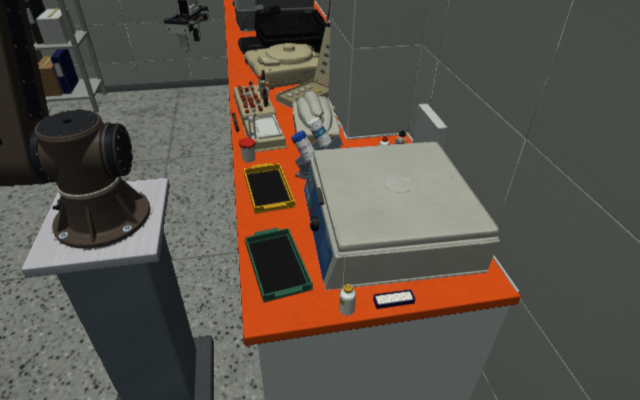

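View pics/top0.png

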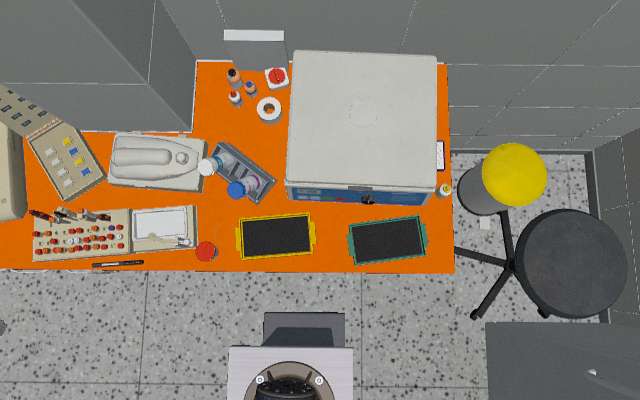

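Run:
```python
import cv2
t=cv2.imread("pics/top0.png"); s=cv2.imread("pics/side0.png")
cv2.imwrite("pics/tz.png",cv2.resize(t[125:225,190:290],None,fx=6,fy=6,interpolation=cv2.INTER_CUBIC))
cv2.imwrite("pics/sz.png",cv2.resize(s[105:195,280:380],None,fx=6,fy=6,interpolation=cv2.INTER_CUBIC))
```

```text
(no output)
```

View pics/tz.png

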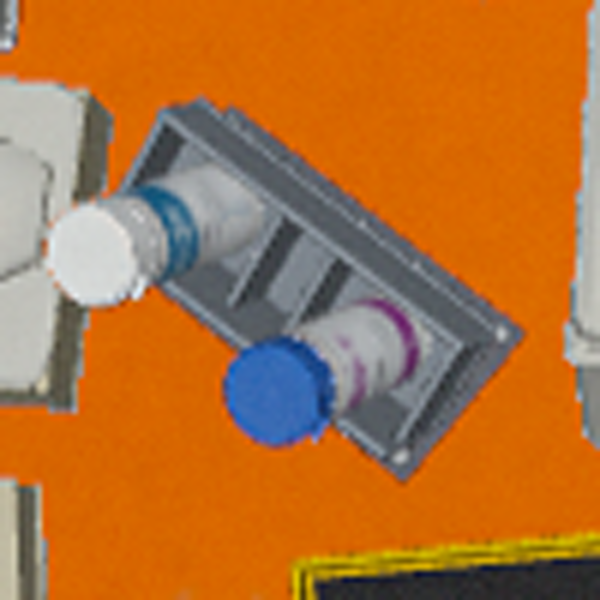

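View pics/sz.png

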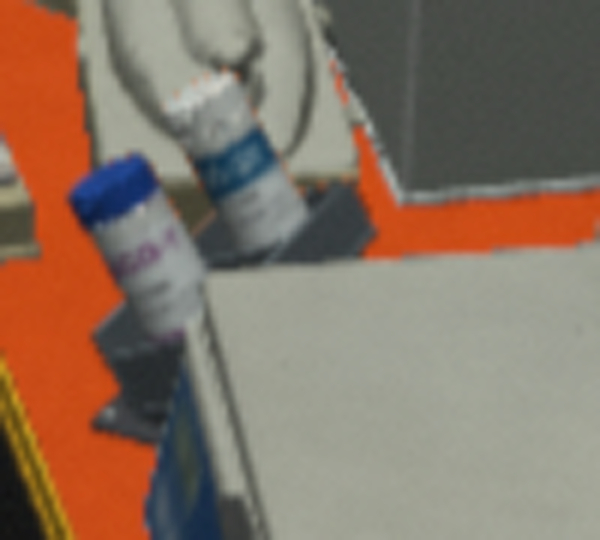

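```bash
cat > h.py <<'E'
import numpy as np, cv2
from scipy.spatial.transform import Rotation as R
from station import arm
def cam(n):
    c=arm.camera_model(n); return c["camera_matrix"],np.array(c["eye"]),R.from_euler('xyz',c["attitude"]).as_matrix()
def ray(n,u,v):
    K,e,A=cam(n); d=A@np.linalg.inv(K)@np.array([u,v,1.]); return e,d/np.linalg.norm(d)
def onz(n,u,v,z):
    e,d=ray(n,u,v); return e+d*(z-e[2])/d[2]
def tri(p,q):
    e1,d1=ray("top",*p); e2,d2=ray("side",*q)
    s=np.linalg.lstsq(np.c_[d1,-d2],e2-e1,rcond=None)[0]
    a,b=e1+s[0]*d1,e2+s[1]*d2; return (a+b)/2,np.linalg.norm(a-b)
def proj(n,P):
    K,e,A=cam(n); c=K@A.T@(np.array(P)-e); return c[:2]/c[2]
E
python3 - <<'E'
from h import *
np.set_printoptions(precision=4,suppress=True)
T=lambda u,v:(190+u/6,125+v/6); S=lambda u,v:(280+u/6,105+v/6)
print("base",proj("top",[0,0,0.1]),proj("side",[0,0,0]))
print("white",tri(T(95,253),S(200,88))); print("blue",tri(T(278,392),S(112,177)))
a,b,c=[onz("top",*T(*p),0.004) for p in((205,100),(523,333),(403,480))]
print(a,b,c,np.linalg.norm(a-b),np.linalg.norm(b-c),"ctr",(a+c)/2, np.degrees(np.arctan2(*(a-b)[1::-1])),np.degrees(np.arctan2(*(c-b)[1::-1])))
im=cv2.imread("pics/top0.png"); hsv=cv2.cvtColor(im,cv2.COLOR_BGR2HSV)
for n,lo,hi in(("yel",(22,150,100),(35,255,255)),("grn",(70,80,40),(95,255,255)),("blue",(105,150,80),(125,255,255))):
    m=cv2.inRange(hsv,lo,hi); 
    cs=sorted(cv2.findContours(m,cv2.RETR_EXTERNAL,cv2.CHAIN_APPROX_NONE)[0],key=lambda x:-cv2.boundingRect(x)[2]*cv2.boundingRect(x)[3])[:3]
    for k in cs:
        r=cv2.minAreaRect(k); print(n,r)
        if n!="blue":
            P=np.array([onz("top",*p,0.022)[:2] for p in cv2.boxPoints(r)]); print(P.mean(0),P.round(3).tolist())
E
```

```text
base [285.5439 421.8911] [103.0347 216.6243]
white (array([0.5917, 0.2092, 0.1226]), np.float64(0.0036320629622490835))
blue (array([0.5352, 0.132 , 0.12  ]), np.float64(0.004179909497859737))
[0.6923 0.1957 0.004 ] [0.5838 0.0458 0.004 ] [0.5157 0.0979 0.004 ] 0.18510306070718993 0.08582054193271263 ctr [0.604  0.1468 0.004 ] 54.115145693763566 142.6079100046809
yel ((514.0, 174.0), (62.0, 64.0), 90.0)
[ 0.6052 -0.5923] [[0.69, -0.511], [0.692, -0.685], [0.521, -0.672], [0.519, -0.502]]
yel ((274.9268493652344, 235.6585693359375), (41.755470275878906, 79.87249755859375), 85.03025817871094)
[0.4322 0.0454] [[0.476, 0.157], [0.497, -0.053], [0.388, -0.064], [0.368, 0.142]]
yel ((79.00000762939453, 161.00001525878906), (4.472135543823242, 7.155416965484619), 63.43495178222656)
[0.6285 0.5822] [[0.63, 0.594], [0.639, 0.577], [0.628, 0.571], [0.618, 0.587]]
grn ((387.3082275390625, 239.58534240722656), (41.01451110839844, 79.45930480957031), 82.27816772460938)
[ 0.425  -0.2496] [[0.463, -0.139], [0.493, -0.347], [0.387, -0.359], [0.357, -0.154]]
grn ((327.0, 198.0), (2.0, 10.0), 90.0)
[ 0.5336 -0.0904] [[0.536, -0.077], [0.536, -0.104], [0.531, -0.104], [0.531, -0.077]]
grn ((99.0, 263.0), (0.0, 0.0), 0.0)
[0.3558 0.5013] [[0.356, 0.501], [0.356, 0.501], [0.356, 0.501], [0.356, 0.501]]
blue ((354.4783630371094, 195.97628784179688), (75.512939453125, 11.715176582336426), 2.602562189102173)
blue ((412.5, 198.5), (11.0, 27.0), 90.0)
blue ((236.0, 189.5), (17.0, 16.0), 90.0)
```

```bash
cat >> h.py <<'E'
def jog(target,yaw_jaw=None,st=None):
    """target world TCP; yaw_jaw: direction angle (deg) of tool z in world (mod 180). returns dx,dy,dz,twist"""
    st=st or arm.get_state(); A=R.from_euler('xyz',st["ee_rot"]).as_matrix()
    d=A.T@(np.array(target)-st["eef_pos"]); tw=[]
    if yaw_jaw is not None:
        c=np.radians(yaw_jaw); w=A.T@np.array([np.cos(c),np.sin(c),0]); a=np.degrees(np.arctan2(-w[1],w[2]))
        tw=[((a+90)%180)-90]; tw+= [tw[0]-180*np.sign(tw[0])]
    return d.round(4),np.round(tw,1)
E
python3 - <<'E'
from h import *
np.set_printoptions(precision=4,suppress=True)
T=lambda u,v:(190+u/6,125+v/6); S=lambda u,v:(280+u/6,105+v/6)
print(onz("top",*T(95,253),.1227),onz("top",*T(278,392),.1227))
print(onz("side",*S(200,88),.1227),onz("side",*S(112,177),.1227))
st=arm.get_state();A=R.from_euler('xyz',st["ee_rot"]).as_matrix();print(A)
X=np.array([np.cos(np.radians(53.8)),np.sin(np.radians(53.8)),0]);Y=np.array([-X[1],X[0],0])
for L in([.5917,.2092,0],[.5352,.132,0]):
    G=np.array(L)-Y*(.0535-.028); G[2]=.082; print("TCP",G, "hover",jog([G[0],G[1],.19],53.8),"r",np.hypot(*G[:2]),np.degrees(np.arctan2(G[1],G[0])))
    # check axis reprojection
    U=np.array(L)-Y*.0535+[0,0,.03]; print(proj("top",U),proj("side",U))
E
```

```text
[0.5898 0.2091 0.1227] [0.5325 0.1314 0.1227]
[0.5936 0.2096 0.1227] [0.5367 0.1279 0.1227]
[[-0.0004  0.9373 -0.3484]
 [-0.0015 -0.3484 -0.9373]
 [-1.      0.0002  0.0015]]
TCP [0.6123 0.1941 0.082 ] hover (array([0.0082, 0.5063, 0.2792]), array([  15.8, -164.2])) r 0.6423191490703818 17.592661879644613
[227.6768 159.3954] [328.0916 150.3106]
TCP [0.5558 0.1169 0.082 ] hover (array([0.0084, 0.4802, 0.3713]), array([  15.8, -164.2])) r 0.5679467191186249 11.882119777716087
[255.596  180.2238] [314.558  165.5862]
```

```bash
python3 - <<'E'
from h import *
np.set_printoptions(precision=4,suppress=True)
for p in((287,195),(286,185),(290,60)): print(onz("top",*p,.14))
for p in((315,147),(308,165),(325,247)): print(onz("side",*p,.14))
for p in((287,202),(287,195)):print(onz("top",*p,.09))
E
python3 - <<'E'
import cv2
t=cv2.imread("pics/top0.png")
cv2.imwrite("pics/tc.png",cv2.resize(t[160:260,225:345],None,fx=6,fy=6,interpolation=cv2.INTER_CUBIC))
E
```

```text
[0.5191 0.006  0.14  ]
[0.5434 0.009  0.14  ]
[0.866  0.0069 0.14  ]
[0.5652 0.0247 0.14  ]
[ 0.5327 -0.0574  0.14  ]
[ 0.5175 -0.3509  0.14  ]
[0.5104 0.01   0.09  ]
[0.5282 0.0104 0.09  ]
```

View pics/tc.png

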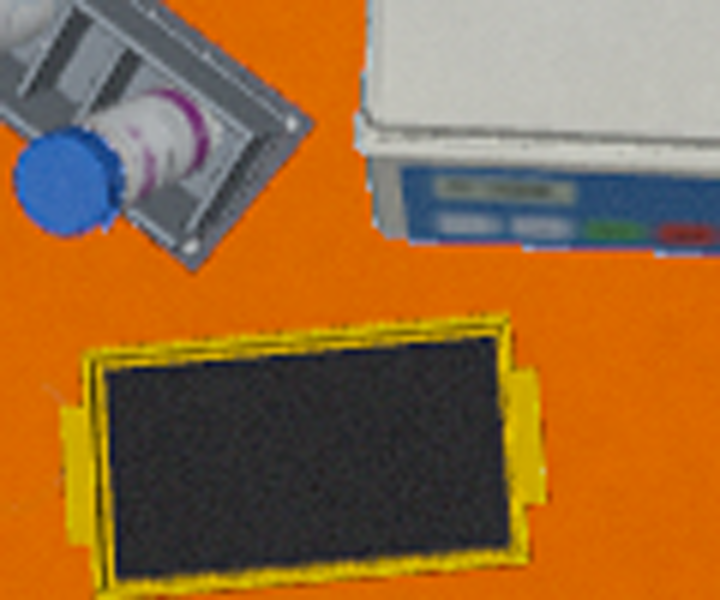

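Emit:
jog_arm([
  {"dx":0.008,"dy":0.49,"dz":0.325,"twist":15.8},
  {"dx":0.008,"dy":0.49,"dz":0.325,"twist":15.8},
  {"dx":0.008,"dy":0.49,"dz":0.325,"twist":15.8},
  {"dx":0.008,"dy":0.49,"dz":0.325,"twist":15.8},
  {"dx":0.008,"dy":0.49,"dz":0.325,"twist":15.8},
  {"dx":0.008,"dy":0.49,"dz":0.325,"twist":15.8},
  {"dx":0.008,"dy":0.49,"dz":0.325,"twist":15.8},
  {"dx":0.008,"dy":0.49,"dz":0.325,"twist":15.8},
  {"dx":0.008,"dy":0.49,"dz":0.325,"twist":15.8},
  {"dx":0.008,"dy":0.49,"dz":0.325,"twist":15.8},
  {"dx":0.008,"dy":0.49,"dz":0.325,"twist":15.8},
  {"dx":0.008,"dy":0.49,"dz":0.325,"twist":15.8},
  {"dx":0.008,"dy":0.49,"dz":0.325,"twist":15.8},
  {"dx":0.008,"dy":0.49,"dz":0.325,"twist":15.8},
  {"dx":0.008,"dy":0.49,"dz":0.325,"twist":15.8},
  {"dx":0.008,"dy":0.49,"dz":0.325,"twist":15.8},
  {"dx":0.008,"dy":0.49,"dz":0.325,"twist":15.8},
  {"dx":0.008,"dy":0.49,"dz":0.325,"twist":15.8},
], gripper=0.07)

```text
t: 1.6
eef_pos: [0.5807, 0.158, 0.1903]
ee_rot: [-0.89, 1.57, -3.091]
force: [0.2, 0.3, -0.3]
width: 0.0704
```

Run:
```python
from h import *
print(jog([.612,.194,.083],53.8)); print(arm.get_state()["force"])
im=arm.grab_frame("side"); cv2.imwrite("pics/s1.png",cv2.resize(im[85:205,250:390,::-1],None,fx=5,fy=5,interpolation=cv2.INTER_CUBIC))
```

```text
(array([ 0.1073,  0.004 , -0.0476]), array([   0., -180.]))
[ 0.20637139  0.29674534 -0.30615421]
```

View pics/s1.png

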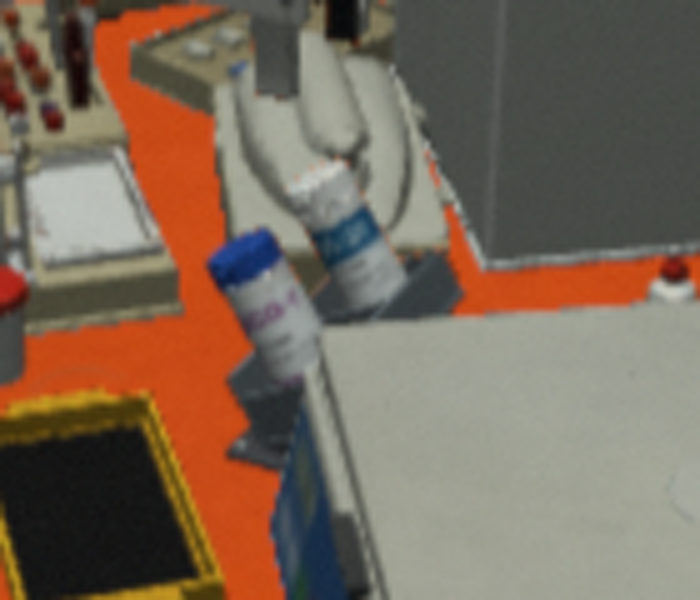

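Emit:
jog_arm([
  {"dx":0,"dy":0.004,"dz":-0.024},
  {"dx":0,"dy":0.004,"dz":-0.0475},
  {"dx":0,"dy":0.004,"dz":-0.0475},
  {"dx":0.03,"dy":0.004,"dz":-0.0475},
  {"dx":0.05,"dy":0.004,"dz":-0.0475},
  {"dx":0.07,"dy":0.004,"dz":-0.0475},
  {"dx":0.085,"dy":0.004,"dz":-0.0475},
  {"dx":0.095,"dy":0.004,"dz":-0.0475},
  {"dx":0.102,"dy":0.004,"dz":-0.0475},
  {"dx":0.107,"dy":0.004,"dz":-0.0475},
  {"dx":0.107,"dy":0.004,"dz":-0.0475},
])

```text
invalid input
```

Run:
```python
from h import *
print(arm.get_state()["eef_pos"],arm.get_state()["force"])
im=arm.grab_frame("side"); cv2.imwrite("pics/s2.png",cv2.resize(im[85:205,250:390,::-1],None,fx=5,fy=5,interpolation=cv2.INTER_CUBIC))
im=arm.grab_frame("top"); cv2.imwrite("pics/t2.png",cv2.resize(im[110:240,170:310,::-1],None,fx=5,fy=4.6,interpolation=cv2.INTER_CUBIC))
```

```text
[0.5806555  0.15830238 0.19053885] [ 0.15198132  0.5196573  -0.46782794]
```

View pics/s2.png

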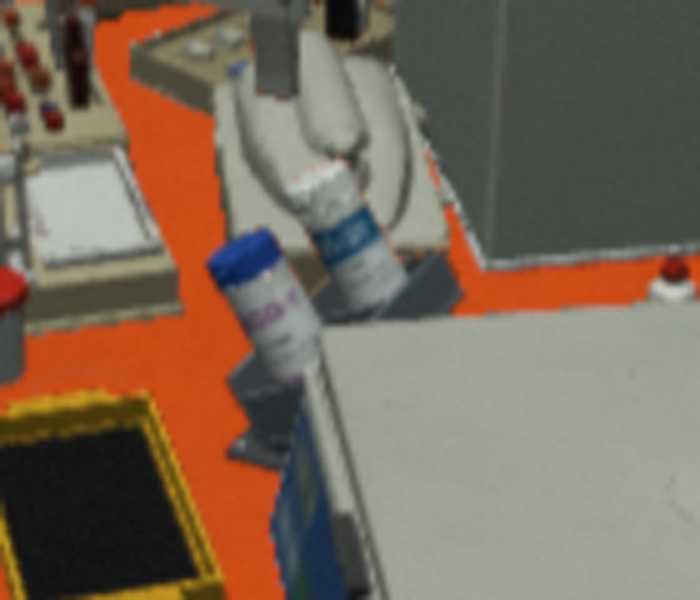

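View pics/t2.png

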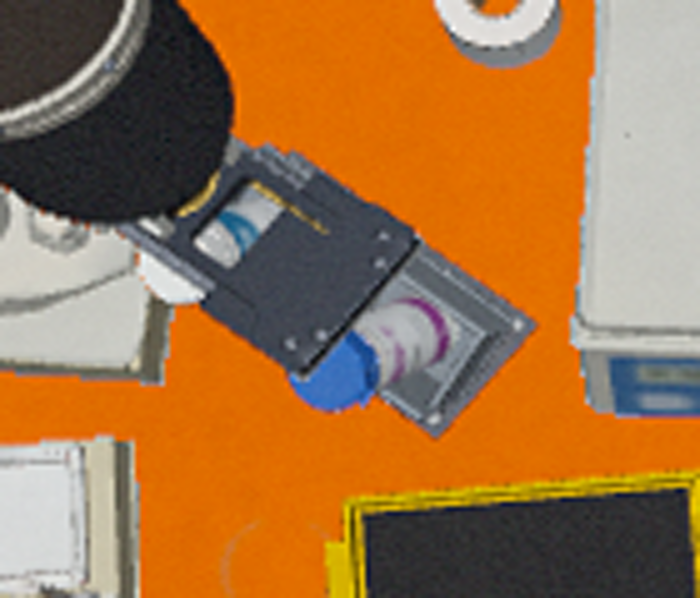

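Emit:
jog_arm([
  {"dx":0,"dy":0.004,"dz":-0.024,"twist":0},
  {"dx":0,"dy":0.004,"dz":-0.0475,"twist":0},
  {"dx":0,"dy":0.004,"dz":-0.0475,"twist":0},
  {"dx":0.03,"dy":0.004,"dz":-0.0475,"twist":0},
  {"dx":0.05,"dy":0.004,"dz":-0.0475,"twist":0},
  {"dx":0.07,"dy":0.004,"dz":-0.0475,"twist":0},
  {"dx":0.085,"dy":0.004,"dz":-0.0475,"twist":0},
  {"dx":0.095,"dy":0.004,"dz":-0.0475,"twist":0},
  {"dx":0.102,"dy":0.004,"dz":-0.0475,"twist":0},
  {"dx":0.107,"dy":0.004,"dz":-0.0475,"twist":0},
  {"dx":0.107,"dy":0.004,"dz":-0.0475,"twist":0},
])

```text
t: 2.67
eef_pos: [0.6122, 0.1935, 0.0831]
ee_rot: [-0.462, 1.57, -2.664]
force: [0.5, 0.3, 0.6]
width: 0.0697
```

Run:
```python
from h import *
print(arm.get_state()["eef_pos"],arm.get_state()["force"])
im=arm.grab_frame("side"); cv2.imwrite("pics/s3.png",cv2.resize(im[85:205,250:390,::-1],None,fx=5,fy=5,interpolation=cv2.INTER_CUBIC))
```

```text
[0.61218223 0.1935356  0.08306574] [0.51781592 0.28338176 0.64249928]
```

View pics/s3.png

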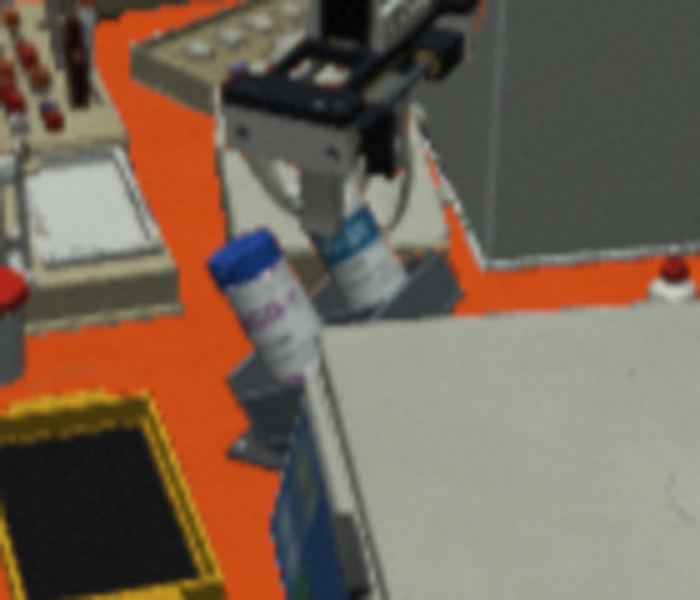

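Emit:
jog_arm([
  {"dx":0,"dy":0,"dz":0,"twist":0},
  {"dx":0,"dy":0,"dz":0,"twist":0},
  {"dx":0,"dy":0,"dz":0,"twist":0},
  {"dx":0,"dy":0,"dz":0,"twist":0},
  {"dx":0,"dy":0,"dz":0,"twist":0},
  {"dx":0,"dy":0,"dz":0,"twist":0},
], gripper=0.03, newtons=20)

```text
t: 3.22
eef_pos: [0.6128, 0.1934, 0.0839]
ee_rot: [2.649, 1.57, 0.446]
force: [2.0, 0.6, 1.1]
width: 0.0351
```

Run:
```python
from h import *
s=arm.get_state();print(s["eef_pos"],s["force"],s["moment"],s["width"])
Y=np.array([-.807,.591,0]);a=Y*.5+np.array([0,0,.866])
A=R.from_euler('xyz',s["ee_rot"]).as_matrix()
print("draw 65:",A.T@a*.065,"20 up:",A.T@Y)
im=arm.grab_frame("side"); cv2.imwrite("pics/s4.png",cv2.resize(im[85:205,250:390,::-1],None,fx=5,fy=5,interpolation=cv2.INTER_CUBIC))
```

```text
[0.61279879 0.19343953 0.08387261] [1.9920468  0.6137275  1.08843515] [ 0.12131668 -0.52419088 -0.04879382] 0.035141614999618404
draw 65: [-5.63014552e-02 -3.24887215e-02 -5.50280179e-05] 20 up: [-3.52950397e-04 -1.00026475e+00 -5.53971361e-04]
```

View pics/s4.png

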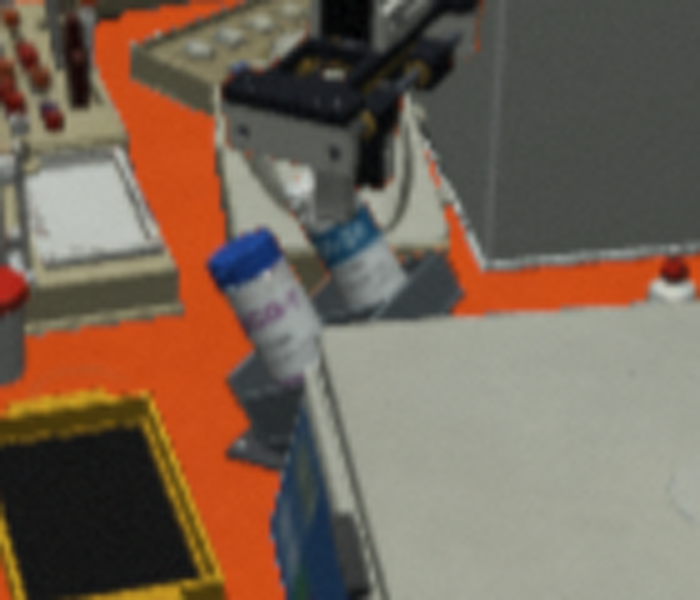

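Emit:
jog_arm([
  {"dx":0,"dy":0,"dz":0,"twist":0},
  {"dx":0,"dy":0,"dz":0,"twist":0},
])

```text
t: 3.43
eef_pos: [0.6132, 0.1936, 0.0841]
ee_rot: [2.554, 1.569, 0.351]
force: [1.0, 0.9, 2.7]
width: 0.0304
```

Emit:
jog_arm([
  {"dx":0,"dy":0,"dz":0,"twist":0},
  {"dx":0,"dy":0,"dz":0,"twist":0},
  {"dx":0,"dy":0,"dz":0,"twist":0},
  {"dx":0,"dy":0,"dz":0,"twist":0},
  {"dx":-0.03,"dy":0,"dz":0,"twist":0},
  {"dx":-0.06,"dy":0,"dz":0,"twist":0},
  {"dx":-0.1,"dy":0,"dz":0,"twist":0},
], gripper=0.07)

```text
t: 4.02
eef_pos: [0.6106, 0.1925, 0.1819]
ee_rot: [-0.485, 1.565, -2.688]
force: [1.6, 0.7, -1.3]
width: 0.0684
```

Run:
```python
from h import *
s=arm.get_state();print(s["eef_pos"],s["force"],s["moment"],s["width"],s["ee_rot"])
im=arm.grab_frame("side"); cv2.imwrite("pics/s5.png",cv2.resize(im[85:205,250:390,::-1],None,fx=5,fy=5,interpolation=cv2.INTER_CUBIC))
im=arm.grab_frame("top"); cv2.imwrite("pics/t5.png",cv2.resize(im[110:240,170:310,::-1],None,fx=5,fy=4.6,interpolation=cv2.INTER_CUBIC))
```

```text
[0.61061396 0.19251271 0.18191381] [ 1.62539156  0.70080099 -1.27108668] [ 0.05494574 -0.12819396 -0.0040279 ] 0.06836604119090625 [-0.48502999  1.56497654 -2.6877071 ]
```

View pics/s5.png

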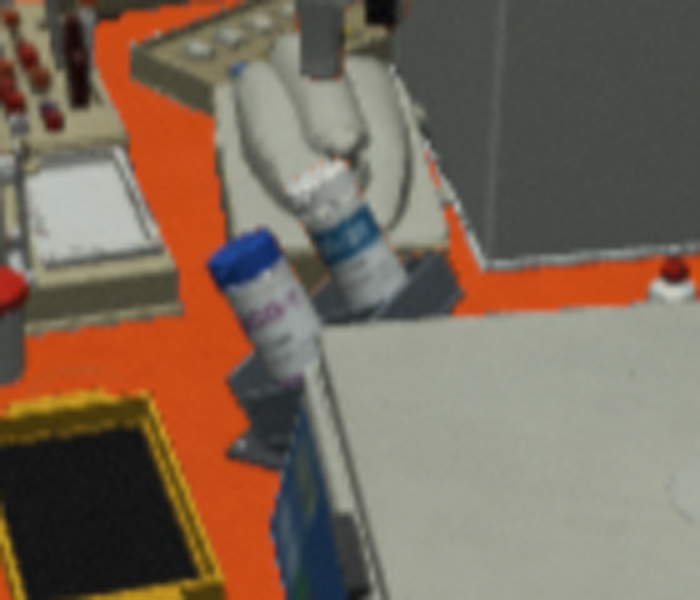

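View pics/t5.png

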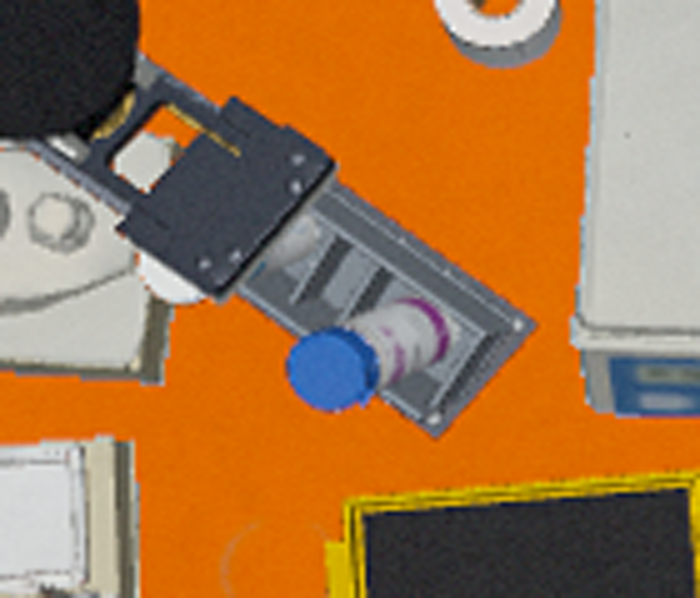

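Run:
```python
from h import *
s=arm.get_state();p=s["eef_pos"];A=R.from_euler('xyz',s["ee_rot"]).as_matrix()
X=np.array([.59,.807,0]);Y=np.array([-.807,.591,0])
for k in(-.035,-.056):
  for y in(-.0095,.0095):
    q=proj("side",p+k*X+y*Y-np.array([0,0,.011])); print(k,y,(q-[250,85])*5)
# axis points of the white tub as assumed
for L in([.5917,.2092,.1227],[.5352,.132,.1227]):
  for sft in(0,.01):
   L2=np.array(L)+Y*sft; a=Y*.5+np.array([0,0,.866])
   for s_ in(0,.044,.088,.107):
    P=L2-a*(.107-s_); print(sft,s_,((proj("side",P)-[250,85])*5).round(0),((proj("top",P)-[170,110])*[5,4.6]).round(0))
```

```text
-0.035 -0.0095 [347.96741968 122.18749514]
-0.035 0.0095 [318.06477852 115.39254697]
-0.056 -0.0095 [331.95380409 137.20492801]
-0.056 0.0095 [301.77110249 130.24948109]
0 0 [390. 327.] [288. 227.]
0 0.044 [359. 265.] [246. 240.]
0 0.088 [328. 202.] [200. 253.]
0 0.107 [314. 174.] [179. 260.]
0.01 0 [376. 323.] [277. 241.]
0.01 0.044 [345. 261.] [234. 254.]
0.01 0.088 [313. 198.] [187. 268.]
0.01 0.107 [299. 170.] [166. 274.]
0 0 [323. 403.] [428. 323.]
0 0.044 [289. 339.] [390. 339.]
0 0.088 [255. 273.] [349. 357.]
0 0.107 [240. 244.] [331. 365.]
0.01 0 [308. 399.] [416. 337.]
0.01 0.044 [274. 335.] [378. 353.]
0.01 0.088 [239. 269.] [337. 371.]
0.01 0.107 [224. 240.] [318. 379.]
```

Run:
```python
from h import *
print(arm.get_state()["eef_pos"],arm.get_state()["qd"].round(3))
X=np.array([.59,.807,0]);Y=np.array([-.807,.591,0])
for p in([.5807,.158,.1903],[.6122,.1935,.0831]):
 for k in(-.035,-.056):
  for zz in (.011,-.01,-.03): 
    q=proj("side",np.array(p)+k*X-np.array([0,0,zz])); print(p,k,zz,(q-[250,85])*5)
im=arm.grab_frame("side"); cv2.imwrite("pics/s6.png",cv2.resize(im[60:180,250:390,::-1],None,fx=5,fy=5,interpolation=cv2.INTER_CUBIC))
```

```text
[0.61577894 0.19460327 0.19063639] [-0.     0.043 -0.089 -0.037  0.084 -0.002]
[0.5807, 0.158, 0.1903] -0.035 0.011 [282.85417539 153.16855019]
[0.5807, 0.158, 0.1903] -0.035 -0.01 [282.68508274 118.69522261]
[0.5807, 0.158, 0.1903] -0.035 -0.03 [282.52069098  85.1802788 ]
[0.5807, 0.158, 0.1903] -0.056 0.011 [265.62145531 168.9527022 ]
[0.5807, 0.158, 0.1903] -0.056 -0.01 [265.26609578 134.21189365]
[0.5807, 0.158, 0.1903] -0.056 -0.03 [264.9205255  100.42810504]
[0.6122, 0.1935, 0.0831] -0.035 0.011 [325.76510417 283.49744387]
[0.6122, 0.1935, 0.0831] -0.035 -0.01 [326.02758803 252.87150653]
[0.6122, 0.1935, 0.0831] -0.035 -0.03 [326.28238244 223.14275436]
[0.6122, 0.1935, 0.0831] -0.056 0.011 [310.31883543 299.609802  ]
[0.6122, 0.1935, 0.0831] -0.056 -0.01 [310.43182103 268.78483461]
[0.6122, 0.1935, 0.0831] -0.056 -0.03 [310.54152117 238.85621432]
```

View pics/s6.png

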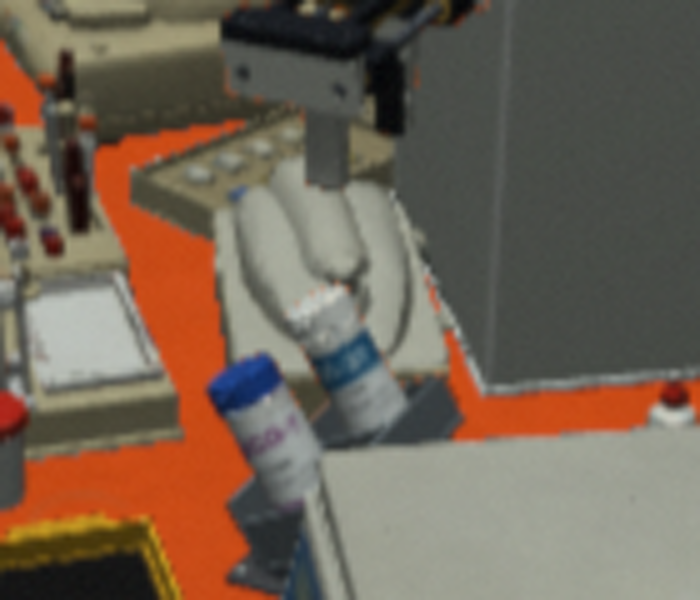

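Run:
```python
from h import *
im=arm.grab_frame("top"); cv2.imwrite("pics/t6.png",cv2.resize(im[110:230,170:310,::-1],None,fx=5,fy=5,interpolation=cv2.INTER_CUBIC))
print(arm.get_state()["eef_pos"])
```

```text
[0.61277705 0.1937424  0.18486478]
```

View pics/t6.png

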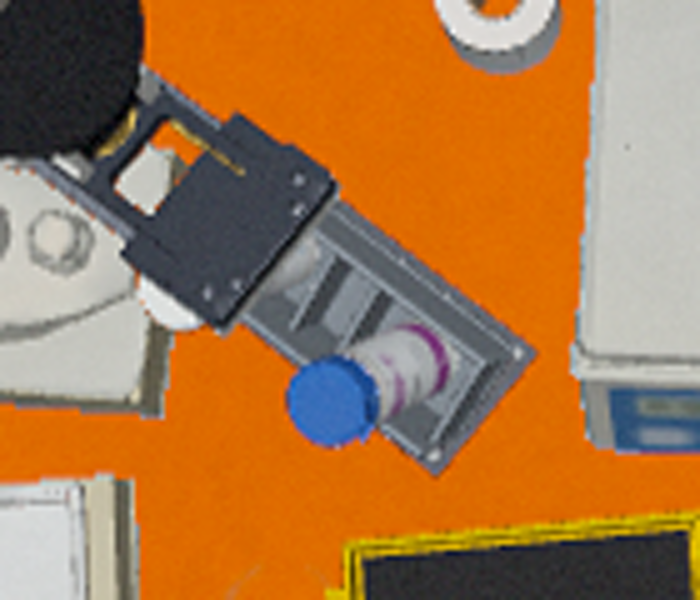

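Run:
```python
from h import *
for t,s in(((335,185),(368,48)),((225,330),(222,20))):
    print(tri((170+t[0]/5,110+t[1]/5),(250+s[0]/5,60+s[1]/5)))
```

```text
(array([0.5906729 , 0.09255014, 0.32197623]), np.float64(0.015468136583638603))
(array([0.52560361, 0.13268344, 0.32654114]), np.float64(0.007848860381686813))
```

Emit:
jog_arm([
  {"dx":0.04,"dy":0,"dz":0,"twist":0},
  {"dx":0.07,"dy":0,"dz":0,"twist":0},
  {"dx":0.09,"dy":0,"dz":0,"twist":0},
  {"dx":0.1,"dy":0,"dz":0,"twist":0},
  {"dx":0.1,"dy":0,"dz":0,"twist":0},
])

```text
t: 4.63
eef_pos: [0.6103, 0.1921, 0.0798]
ee_rot: [-0.427, 1.564, -2.629]
force: [-0.5, -1.2, 0.2]
width: 0.0698
```

Emit:
jog_arm([
  {"dx":0.003,"dy":0,"dz":0,"twist":0},
  {"dx":0.003,"dy":0,"dz":0,"twist":0},
])

```text
t: 4.8
eef_pos: [0.6131, 0.1936, 0.0812]
ee_rot: [2.553, 1.57, 0.35]
force: [-0.3, 1.2, -0.0]
width: 0.0695
```

Emit:
jog_arm([
  {"dx":0.003,"dy":0,"dz":0,"twist":0},
  {"dx":0.003,"dy":0,"dz":0,"twist":0},
])

```text
t: 4.97
eef_pos: [0.6129, 0.1936, 0.0783]
ee_rot: [2.835, 1.569, 0.633]
force: [0.5, -0.7, 0.0]
width: 0.0703
```

Emit:
jog_arm([
  {"dx":0.003,"dy":0,"dz":0,"twist":0},
  {"dx":0.003,"dy":0,"dz":0,"twist":0},
])

```text
t: 5.13
eef_pos: [0.6125, 0.1934, 0.0746]
ee_rot: [-3.04, 1.57, 1.041]
force: [0.8, 0.5, -0.1]
width: 0.0698
```

Emit:
jog_arm([
  {"dx":0.003,"dy":0,"dz":0,"twist":0},
  {"dx":0.006,"dy":0,"dz":0,"twist":0},
  {"dx":0.006,"dy":0,"dz":0,"twist":0},
])

```text
t: 5.38
eef_pos: [0.6121, 0.1931, 0.0678]
ee_rot: [-0.521, 1.57, -2.724]
force: [0.4, -0.4, 0.0]
width: 0.0702
```

Emit:
jog_arm([
  {"dx":0.003,"dy":0,"dz":0,"twist":0},
  {"dx":0.006,"dy":0,"dz":0,"twist":0},
  {"dx":0.006,"dy":0,"dz":0,"twist":0},
])

```text
t: 5.63
eef_pos: [0.6121, 0.1932, 0.0617]
ee_rot: [-0.499, 1.57, -2.702]
force: [0.2, -0.2, 0.2]
width: 0.0699
```

Run:
```python
from h import *
im=arm.grab_frame("side"); cv2.imwrite("pics/s7.png",cv2.resize(im[85:205,250:390,::-1],None,fx=5,fy=5,interpolation=cv2.INTER_CUBIC))
print(arm.get_state()["eef_pos"],arm.get_state()["force"])
X=np.array([.59,.807,0])
p=arm.get_state()["eef_pos"]
for k in(-.035,-.056):
  for zz in (.011,-.03): 
    q=proj("side",np.array(p)+k*X-np.array([0,0,zz])); print(k,zz,(q-[250,85])*5)
```

```text
[0.61222262 0.19317879 0.06202969] [-0.33326527  0.2712716   0.32470039]
-0.035 0.011 [325.63750252 313.90552929]
-0.035 -0.03 [326.14738159 254.70989891]
-0.056 0.011 [310.33700441 330.2130984 ]
-0.056 -0.03 [310.55787685 270.63976003]
```

View pics/s7.png

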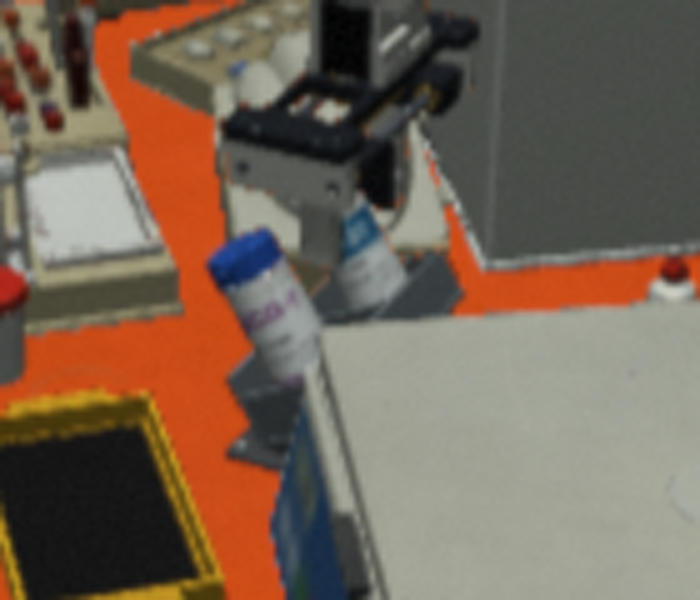

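Emit:
jog_arm([
  {"dx":0.004,"dy":0,"dz":0,"twist":0},
  {"dx":0.008,"dy":0,"dz":0,"twist":0},
  {"dx":0.011,"dy":0,"dz":0,"twist":0},
  {"dx":0.011,"dy":0,"dz":0,"twist":0},
])

```text
t: 6.02
eef_pos: [0.612, 0.1931, 0.0506]
ee_rot: [-0.469, 1.569, -2.671]
force: [-0.4, 0.1, 0.5]
width: 0.0698
```

Emit:
jog_arm([
  {"dx":0.003,"dy":0,"dz":0,"twist":0},
  {"dx":0.006,"dy":0,"dz":0,"twist":0},
  {"dx":0.009,"dy":0,"dz":0,"twist":0},
  {"dx":0.009,"dy":0,"dz":0,"twist":0},
])

```text
t: 6.35
eef_pos: [0.6121, 0.1931, 0.0418]
ee_rot: [-0.481, 1.57, -2.683]
force: [-0.3, -0.4, -0.6]
width: 0.07
```

Emit:
jog_arm([
  {"dx":0,"dy":0,"dz":0,"twist":0},
  {"dx":0,"dy":0,"dz":0,"twist":0},
  {"dx":0,"dy":0,"dz":0,"twist":0},
  {"dx":0,"dy":0,"dz":0,"twist":0},
  {"dx":0,"dy":0,"dz":0,"twist":0},
  {"dx":0,"dy":0,"dz":0,"twist":0},
], gripper=0.03, newtons=20)

```text
t: 6.85
eef_pos: [0.6138, 0.1942, 0.0434]
ee_rot: [2.714, 1.568, 0.512]
force: [3.0, 1.7, 2.1]
width: 0.0417
```

Run:
```python
from h import *
im=arm.grab_frame("side"); cv2.imwrite("pics/s8.png",cv2.resize(im[85:205,250:390,::-1],None,fx=5,fy=5,interpolation=cv2.INTER_CUBIC))
s=arm.get_state();print(s["eef_pos"],s["force"],s["width"])
```

```text
[0.6138001  0.19423319 0.04341457] [3.09771295 2.75695727 2.1602042 ] 0.04093203761197981
```

View pics/s8.png

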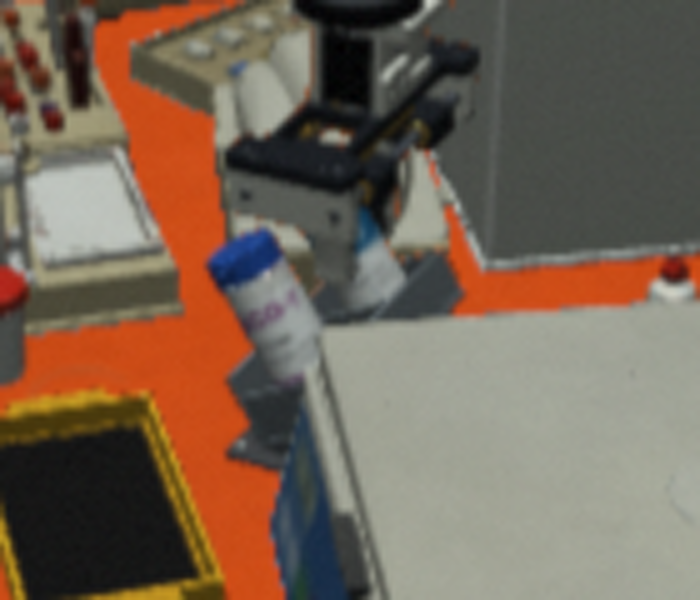

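Emit:
jog_arm([
  {"dx":0,"dy":0,"dz":0,"twist":0},
  {"dx":0,"dy":0,"dz":0,"twist":0},
  {"dx":-0.0043,"dy":-0.0025,"dz":0,"twist":0},
  {"dx":-0.0087,"dy":-0.005,"dz":0,"twist":0},
  {"dx":-0.013,"dy":-0.0075,"dz":0,"twist":0},
  {"dx":-0.0173,"dy":-0.01,"dz":0,"twist":0},
  {"dx":-0.0173,"dy":-0.01,"dz":0,"twist":0},
])

```text
t: 7.48
eef_pos: [0.6031, 0.1987, 0.0597]
ee_rot: [-0.514, 1.568, -2.717]
force: [0.2, -0.7, -3.8]
width: 0.041
```

Run:
```python
from h import *
im=arm.grab_frame("side"); cv2.imwrite("pics/s9.png",cv2.resize(im[85:205,250:390,::-1],None,fx=5,fy=5,interpolation=cv2.INTER_CUBIC))
s=arm.get_state();print(s["eef_pos"],s["force"],s["width"])
```

```text
[0.60324099 0.1988178  0.0594575 ] [ 0.51287355 -1.4901969  -4.09803498] 0.04117960184194988
```

View pics/s9.png

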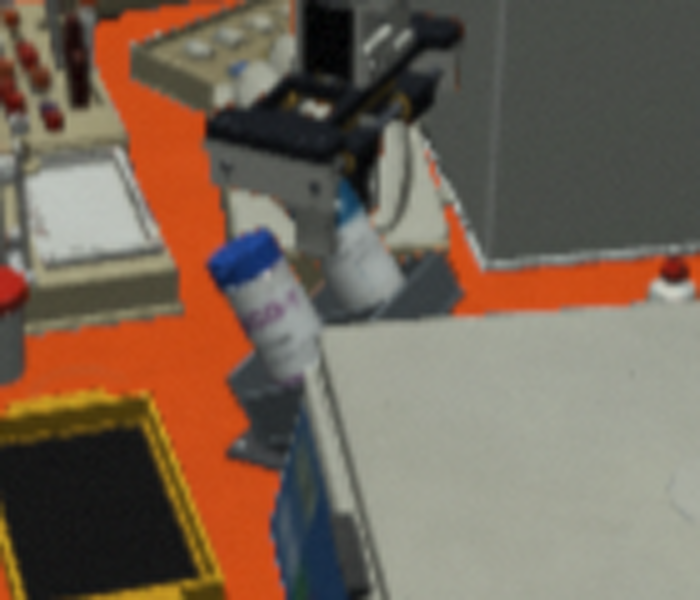

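Emit:
jog_arm([
  {"dx":-0.0065,"dy":-0.00375,"dz":0,"twist":0},
  {"dx":-0.013,"dy":-0.0075,"dz":0,"twist":0},
  {"dx":-0.0195,"dy":-0.01125,"dz":0,"twist":0},
  {"dx":-0.026,"dy":-0.015,"dz":0,"twist":0},
  {"dx":-0.0325,"dy":-0.01875,"dz":0,"twist":0},
  {"dx":-0.039,"dy":-0.0225,"dz":0,"twist":0},
  {"dx":-0.0433,"dy":-0.025,"dz":0,"twist":0},
  {"dx":-0.0433,"dy":-0.025,"dz":0,"twist":0},
  {"dx":-0.0433,"dy":-0.025,"dz":0,"twist":0},
  {"dx":-0.0433,"dy":-0.025,"dz":0,"twist":0},
])

```text
t: 8.37
eef_pos: [0.5841, 0.2139, 0.1029]
ee_rot: [-0.663, 1.57, -2.865]
force: [0.6, -0.2, -5.9]
width: 0.0411
```

Run:
```python
from h import *
F=[]
for i in range(10):
    im=arm.grab_frame("side"); s=arm.get_state(); F.append(np.r_[s["force"],s["moment"]])
F=np.array(F);print(s["t"],s["eef_pos"],F.mean(0).round(3),F.std(0).round(3),s["width"])
cv2.imwrite("pics/s10.png",cv2.resize(im[65:185,250:390,::-1],None,fx=5,fy=5,interpolation=cv2.INTER_CUBIC))
im=arm.grab_frame("top"); cv2.imwrite("pics/t10.png",cv2.resize(im[110:230,170:310,::-1],None,fx=5,fy=5,interpolation=cv2.INTER_CUBIC))
```

```text
8.8667 [0.58428714 0.21389384 0.10307159] [ 6.200e-02 -8.700e-02 -5.377e+00  5.000e-03 -5.000e-03 -0.000e+00] [0.524 0.37  0.476 0.014 0.025 0.029] 0.04121725524572289
```

View pics/s10.png

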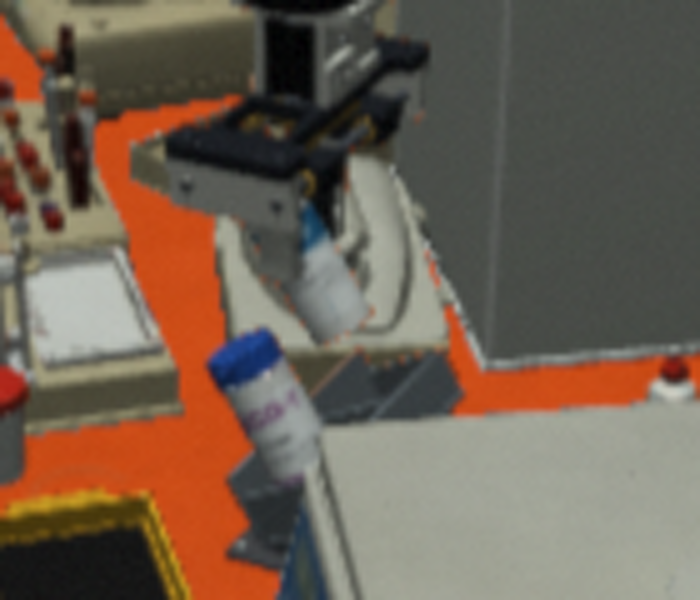

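View pics/t10.png

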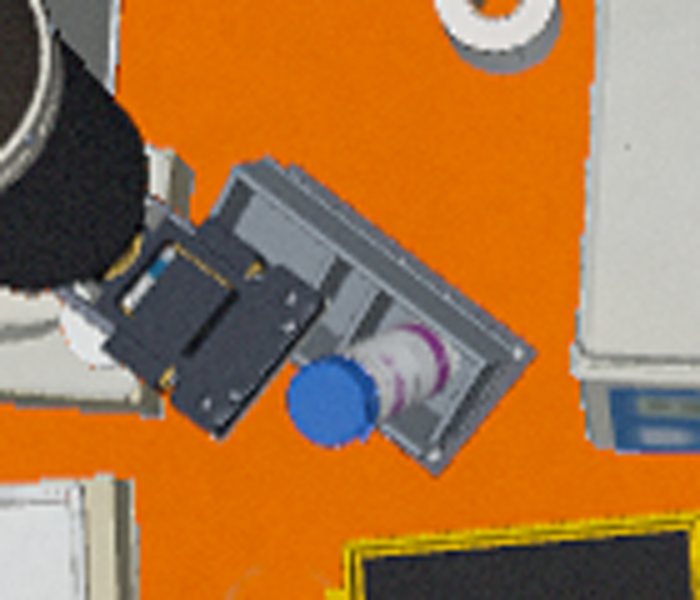

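Emit:
jog_arm([
  {"dx":0.01,"dy":0.006,"dz":0,"twist":0},
  {"dx":0.02,"dy":0.0115,"dz":0,"twist":0},
  {"dx":0.03,"dy":0.0175,"dz":0,"twist":0},
  {"dx":0.0398,"dy":0.023,"dz":0,"twist":0},
  {"dx":0.0398,"dy":0.0275,"dz":0,"twist":0},
  {"dx":0.0398,"dy":0.032,"dz":0,"twist":0},
  {"dx":0.0363,"dy":0.035,"dz":0,"twist":0},
  {"dx":0.0328,"dy":0.0385,"dz":0,"twist":0},
  {"dx":0.03,"dy":0.0422,"dz":0,"twist":0},
  {"dx":0.0269,"dy":0.0462,"dz":0,"twist":0},
  {"dx":0.0245,"dy":0.0505,"dz":0,"twist":0},
  {"dx":0.0225,"dy":0.0547,"dz":0,"twist":0},
  {"dx":0.0225,"dy":0.0547,"dz":0,"twist":0},
])

```text
t: 10.0
eef_pos: [0.6286, 0.1828, 0.0812]
ee_rot: [-2.706, 1.569, 1.375]
force: [-3.2, 6.5, -8.2]
width: 0.0412
```

Run:
```python
from h import *
im=arm.grab_frame("side"); s=arm.get_state()
print(s["t"],s["eef_pos"],s["force"],s["width"])
cv2.imwrite("pics/s11.png",cv2.resize(im[65:185,250:390,::-1],None,fx=5,fy=5,interpolation=cv2.INTER_CUBIC))
```

```text
10.05 [0.62857369 0.18283531 0.08122214] [-2.2905703   5.546119   -7.87151666] 0.04123406023557447
```

View pics/s11.png

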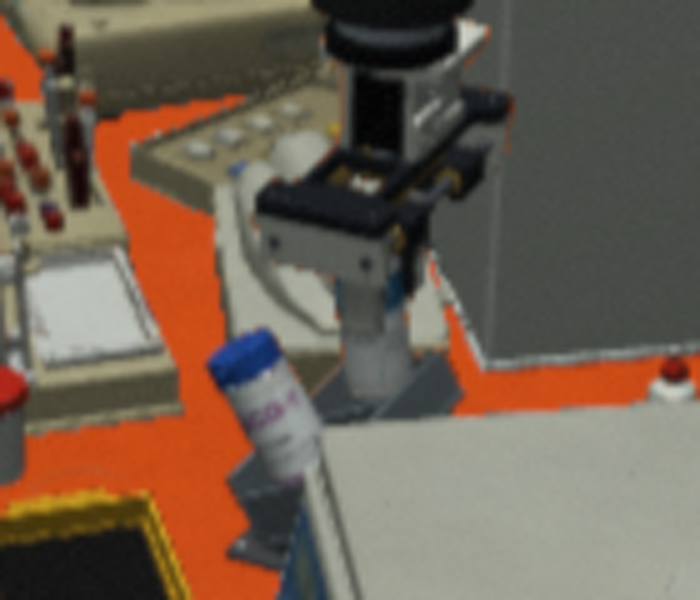

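Emit:
jog_arm([
  {"dx":-0.01,"dy":0,"dz":0,"twist":0},
  {"dx":-0.025,"dy":0,"dz":0,"twist":0},
  {"dx":-0.045,"dy":0,"dz":0,"twist":0},
  {"dx":-0.065,"dy":0,"dz":0,"twist":0},
  {"dx":-0.08,"dy":0,"dz":0,"twist":0},
  {"dx":-0.09,"dy":0,"dz":0,"twist":0},
  {"dx":-0.09,"dy":0,"dz":0,"twist":0},
  {"dx":-0.09,"dy":0,"dz":0,"twist":0},
])

```text
t: 10.72
eef_pos: [0.6287, 0.1817, 0.1715]
ee_rot: [2.75, 1.569, 0.548]
force: [-0.5, 0.8, -6.4]
width: 0.0412
```

Run:
```python
from h import *
F=[]
for i in range(6):
    im=arm.grab_frame("side"); s=arm.get_state(); F.append(s["force"])
print(np.mean(F,0))
print(s["t"],s["eef_pos"],s["force"],s["width"],s["q"].round(2))
cv2.imwrite("pics/s12.png",cv2.resize(im[45:165,250:390,::-1],None,fx=5,fy=5,interpolation=cv2.INTER_CUBIC))
```

```text
[-0.13614312 -0.13086346 -5.90219438]
11.0167 [0.6280287  0.18146772 0.16961685] [ 0.10021609 -1.01540523 -4.93612982] 0.041193787897382914 [ 0.58  0.34 -0.08 -0.   -1.15  0.36]
```

View pics/s12.png

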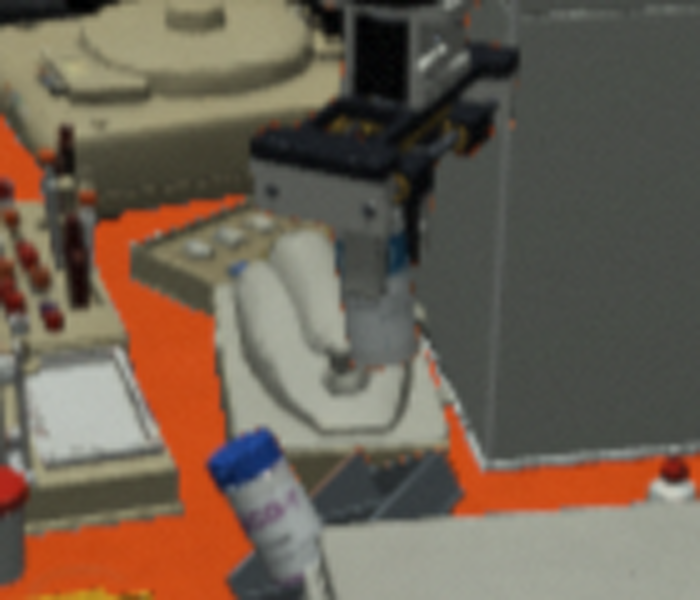

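Run:
```python
from h import *
s=arm.get_state();print(s["t"],s["eef_pos"])
print(jog([.432,-.299,.21],8)); print(jog([.418,-.2,.21],8))
Y=np.array([-.807,.591,0]);p=s["eef_pos"].copy()
e=arm.camera_model("side")["eye"]; d=e-p; d[2]=0; d/=np.linalg.norm(d)
for z in(.12,.13,.14,.15,.16): print(z,(proj("side",[p[0]+.021*d[0],p[1]+.021*d[1],z])-[250,45])*5)
```

```text
11.0167 [0.6280287  0.18146772 0.16961685]
(array([-0.0397,  0.1254,  0.5036]), array([  45.8, -134.2]))
(array([-0.0397,  0.0557,  0.432 ]), array([  45.8, -134.2]))
0.12 [381.30006117 411.96715859]
0.13 [381.68948641 396.80775952]
0.14 [382.08260909 381.50442763]
0.15 [382.47948213 366.05510326]
0.16 [382.88015946 350.45768727]
```

Emit:
jog_arm([
  {"dx":-0.012,"dy":0.001,"dz":0.005,"twist":0},
  {"dx":-0.025,"dy":0.004,"dz":0.015,"twist":1},
  {"dx":-0.036,"dy":0.0075,"dz":0.03,"twist":3},
  {"dx":-0.04,"dy":0.0125,"dz":0.05,"twist":5},
  {"dx":-0.04,"dy":0.019,"dz":0.076,"twist":7},
  {"dx":-0.04,"dy":0.026,"dz":0.106,"twist":10},
  {"dx":-0.04,"dy":0.034,"dz":0.136,"twist":13},
  {"dx":-0.04,"dy":0.041,"dz":0.166,"twist":16},
  {"dx":-0.04,"dy":0.05,"dz":0.2,"twist":19},
  {"dx":-0.04,"dy":0.059,"dz":0.237,"twist":22},
  {"dx":-0.04,"dy":0.068,"dz":0.272,"twist":25},
  {"dx":-0.04,"dy":0.0765,"dz":0.307,"twist":28},
  {"dx":-0.04,"dy":0.085,"dz":0.342,"twist":31},
  {"dx":-0.04,"dy":0.094,"dz":0.377,"twist":34},
  {"dx":-0.04,"dy":0.1015,"dz":0.408,"twist":37},
  {"dx":-0.04,"dy":0.109,"dz":0.438,"twist":40},
  {"dx":-0.04,"dy":0.115,"dz":0.463,"twist":42.5},
  {"dx":-0.04,"dy":0.12,"dz":0.484,"twist":44.5},
  {"dx":-0.04,"dy":0.124,"dz":0.498,"twist":45.8},
  {"dx":-0.04,"dy":0.1255,"dz":0.5035,"twist":45.8},
], newtons=25)

```text
t: 12.68
eef_pos: [0.4298, -0.3011, 0.2117]
ee_rot: [2.517, 1.57, -0.491]
force: [-0.5, -0.5, -5.6]
width: 0.0407
```

Run:
```python
from h import *
im=arm.grab_frame("side"); im=arm.grab_frame("side"); s=arm.get_state()
print(s["t"],s["eef_pos"],s["force"],s["width"])
cv2.imwrite("pics/s13.png",cv2.resize(im[90:310,200:360,::-1],None,fx=2.7,fy=2.7,interpolation=cv2.INTER_CUBIC))
im=arm.grab_frame("top");cv2.imwrite("pics/t13.png",cv2.resize(im[150:290,300:450,::-1],None,fx=4,fy=4,interpolation=cv2.INTER_CUBIC))
print(jog([.432,-.299,.1],8))
```

```text
12.7833 [ 0.43068835 -0.30003478  0.21138133] [ 0.41062574  0.4502826  -5.78623364] 0.041006924472876696
(array([ 0.1113, -0.0003, -0.0006]), array([-1.000e-01,  1.799e+02]))
```

View pics/s13.png

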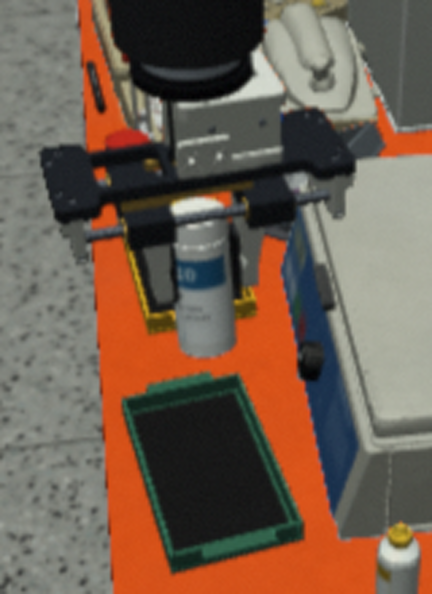

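View pics/t13.png

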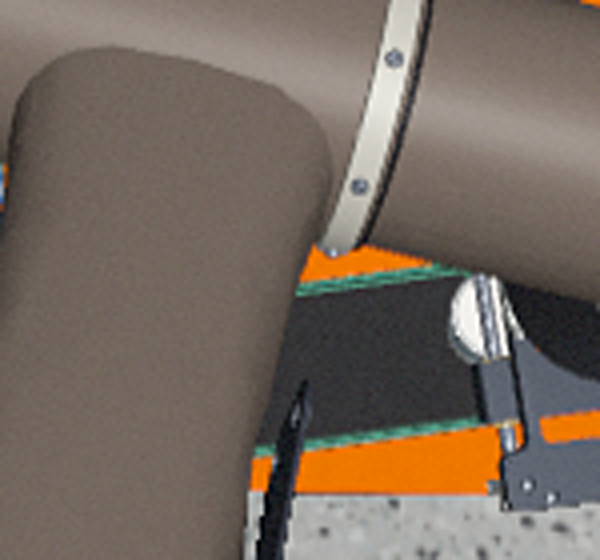

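Emit:
jog_arm([
  {"dx":0.005,"dy":0,"dz":0,"twist":4},
  {"dx":0.01,"dy":0,"dz":0,"twist":11},
  {"dx":0.02,"dy":0,"dz":0,"twist":18},
  {"dx":0.03,"dy":0,"dz":0,"twist":25},
  {"dx":0.04,"dy":0,"dz":0,"twist":32},
  {"dx":0.05,"dy":0,"dz":0,"twist":39},
  {"dx":0.06,"dy":0,"dz":0,"twist":46},
  {"dx":0.06,"dy":0,"dz":0,"twist":53},
  {"dx":0.06,"dy":0,"dz":0,"twist":60},
  {"dx":0.06,"dy":0,"dz":0,"twist":67},
  {"dx":0.06,"dy":0,"dz":0,"twist":74},
  {"dx":0.06,"dy":0,"dz":0,"twist":81},
  {"dx":0.07,"dy":0,"dz":0,"twist":87},
  {"dx":0.08,"dy":0,"dz":0,"twist":90},
  {"dx":0.09,"dy":0,"dz":0,"twist":90},
  {"dx":0.09,"dy":0,"dz":0,"twist":90},
])

```text
t: 14.17
eef_pos: [0.4312, -0.2976, 0.1189]
ee_rot: [0.94, 1.568, 2.653]
force: [-0.4, 0.3, -5.2]
width: 0.0412
```

Run:
```python
from h import *
im=arm.grab_frame("side"); s=arm.get_state()
print(s["t"],s["eef_pos"],s["force"],s["width"])
cv2.imwrite("pics/s14.png",cv2.resize(im[150:310,220:360,::-1],None,fx=3.7,fy=3.7,interpolation=cv2.INTER_CUBIC))
im=arm.grab_frame("top");cv2.imwrite("pics/t14.png",cv2.resize(im[150:290,300:470,::-1],None,fx=4,fy=4,interpolation=cv2.INTER_CUBIC))
print(jog([.432,-.299,.021],98))
```

```text
14.2167 [ 0.43165868 -0.29805681  0.11986203] [ 0.74823293 -0.32336534 -4.83577283] 0.04110110058023634
(array([ 0.0996,  0.0003, -0.0005]), array([   0.2, -179.8]))
```

View pics/s14.png

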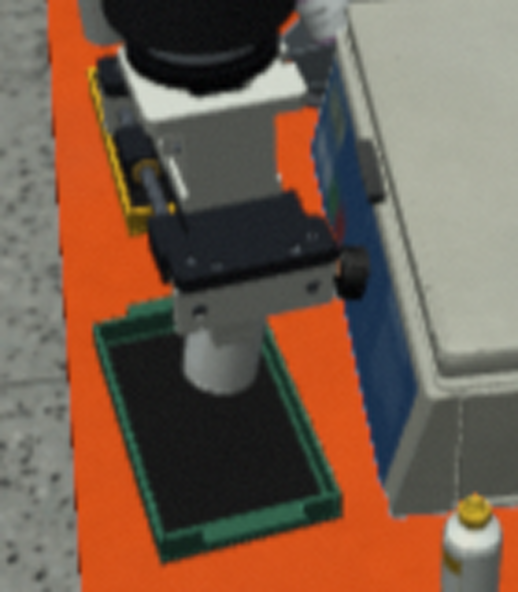

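View pics/t14.png

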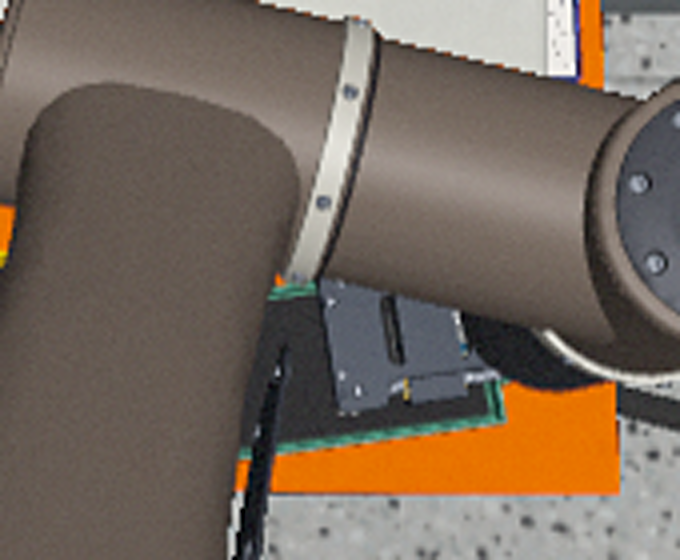

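Emit:
jog_arm([
  {"dx":0.015,"dy":0,"dz":0,"twist":0},
  {"dx":0.035,"dy":0,"dz":0,"twist":0},
  {"dx":0.055,"dy":0,"dz":0,"twist":0},
  {"dx":0.07,"dy":0,"dz":0,"twist":0},
  {"dx":0.08,"dy":0,"dz":0,"twist":0},
  {"dx":0.085,"dy":0,"dz":0,"twist":0},
  {"dx":0.088,"dy":0,"dz":0,"twist":0},
  {"dx":0.09,"dy":0,"dz":0,"twist":0},
])

```text
t: 14.93
eef_pos: [0.4331, -0.299, 0.0311]
ee_rot: [-2.24, 1.57, -0.529]
force: [-0.4, -0.6, -5.3]
width: 0.0406
```

Emit:
jog_arm([
  {"dx":0.002,"dy":0,"dz":0,"twist":0},
  {"dx":0.004,"dy":0,"dz":0,"twist":0},
])

```text
t: 15.1
eef_pos: [0.4337, -0.2994, 0.0285]
ee_rot: [-2.305, 1.568, -0.593]
force: [-6.9, 5.7, 25.9]
width: 0.0412
```

Run:
```python
from h import *
im=arm.grab_frame("side"); s=arm.get_state()
print(s["t"],s["eef_pos"],s["force"],s["width"])
cv2.imwrite("pics/s15.png",cv2.resize(im[150:310,220:360,::-1],None,fx=3.7,fy=3.7,interpolation=cv2.INTER_CUBIC))
```

```text
15.15 [ 0.43359495 -0.29934643  0.0286884 ] [-4.31507177  3.80876499 11.22414886] 0.04068149547064636
```

View pics/s15.png

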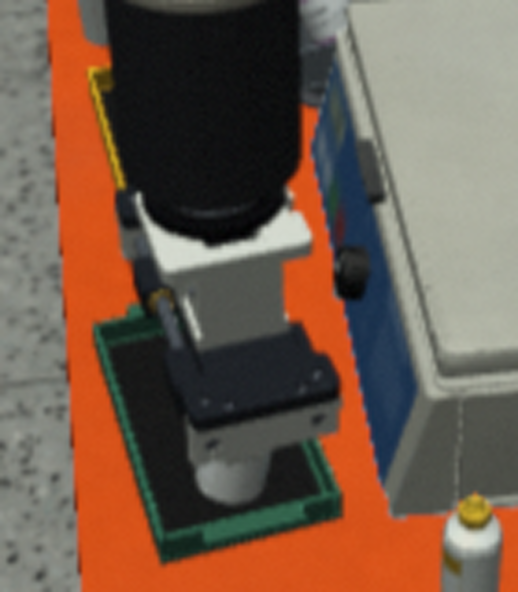

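Emit:
jog_arm([
  {"dx":-0.001,"dy":0,"dz":0,"twist":0},
  {"dx":-0.001,"dy":0,"dz":0,"twist":0},
  {"dx":-0.001,"dy":0,"dz":0,"twist":0},
], newtons=5)

```text
t: 15.4
eef_pos: [0.4335, -0.2992, 0.0288]
ee_rot: [-2.127, 1.568, -0.416]
force: [-1.1, 0.6, 4.1]
width: 0.0415
```

Emit:
jog_arm([
  {"dx":0,"dy":0,"dz":0,"twist":0},
  {"dx":0,"dy":0,"dz":0,"twist":0},
  {"dx":0,"dy":0,"dz":0,"twist":0},
  {"dx":0,"dy":0,"dz":0,"twist":0},
  {"dx":0,"dy":0,"dz":0,"twist":0},
], gripper=0.07)

```text
t: 15.82
eef_pos: [0.4325, -0.2988, 0.0276]
ee_rot: [2.027, 1.571, -2.545]
force: [-0.3, 0.4, 0.0]
width: 0.0674
```

Run:
```python
from h import *
im=arm.grab_frame("side"); s=arm.get_state()
print(s["t"],s["eef_pos"],s["force"],s["width"])
cv2.imwrite("pics/s16.png",cv2.resize(im[150:310,220:360,::-1],None,fx=3.7,fy=3.7,interpolation=cv2.INTER_CUBIC))
```

```text
15.8667 [ 0.43243983 -0.29879454  0.02758641] [-0.48987633  0.32069989  0.34500156] 0.06893725773485138
```

View pics/s16.png

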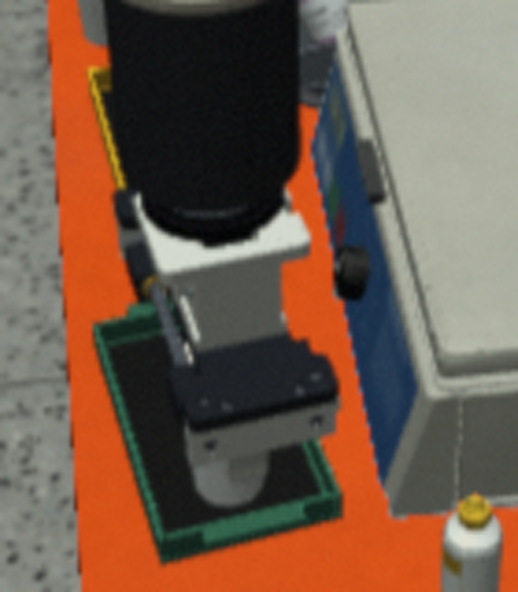

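Emit:
jog_arm([
  {"dx":0,"dy":0,"dz":0,"twist":0},
  {"dx":-0.01,"dy":0,"dz":0,"twist":0},
  {"dx":-0.025,"dy":0,"dz":0,"twist":0},
  {"dx":-0.05,"dy":0,"dz":0,"twist":0},
  {"dx":-0.08,"dy":0,"dz":0,"twist":0},
  {"dx":-0.12,"dy":0,"dz":0,"twist":0},
  {"dx":-0.15,"dy":0,"dz":0,"twist":0},
  {"dx":-0.165,"dy":0,"dz":0,"twist":0},
  {"dx":-0.165,"dy":0,"dz":0,"twist":0},
], gripper=0.074)

```text
t: 16.62
eef_pos: [0.4345, -0.2998, 0.198]
ee_rot: [-2.103, 1.563, -0.392]
force: [0.7, 0.6, -0.1]
width: 0.074
```

Run:
```python
from h import *
im=arm.grab_frame("side"); s=arm.get_state()
print(s["t"],s["eef_pos"],s["force"],s["width"])
cv2.imwrite("pics/s17.png",cv2.resize(im[150:310,220:360,::-1],None,fx=3.7,fy=3.7,interpolation=cv2.INTER_CUBIC))
Y=np.array([-.807,.591,0])
G=np.array([.5352,.132,0])-Y*.0255;print(G)
G[2]=.19;print(jog(G,53.8))
G[2]=.19;print(jog([.47,0.1,.19],53.8))
```

```text
16.6667 [ 0.43353189 -0.29915074  0.1955732 ] [ 0.40544084 -0.01546092 -1.14142102] 0.07398892928295141
[0.5557785 0.1169295 0.       ]
(array([ 0.0056, -0.1791,  0.395 ]), array([  44.2, -135.8]))
(array([ 0.0052, -0.0918,  0.3902]), array([  44.2, -135.8]))
```

View pics/s17.png

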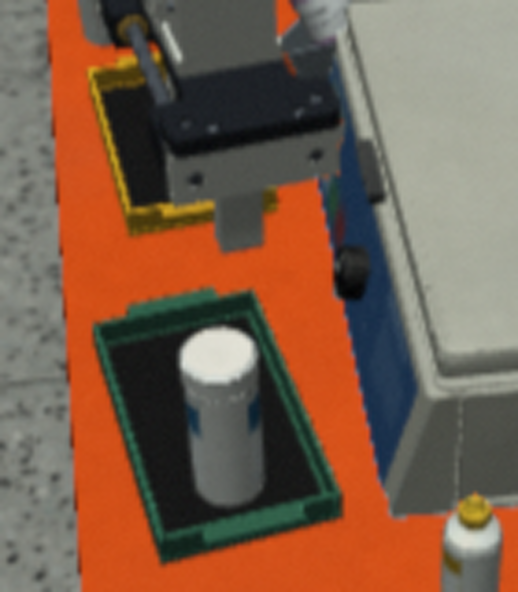

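Emit:
jog_arm([
  {"dx":0.0,"dy":-0.003,"dz":0.006,"twist":-4},
  {"dx":0.0,"dy":-0.009,"dz":0.02,"twist":-11},
  {"dx":0.0,"dy":-0.018,"dz":0.04,"twist":-18},
  {"dx":0.0,"dy":-0.029,"dz":0.064,"twist":-25},
  {"dx":0,"dy":-0.04,"dz":0.088,"twist":-32},
  {"dx":0,"dy":-0.051,"dz":0.112,"twist":-39},
  {"dx":0,"dy":-0.062,"dz":0.136,"twist":-46},
  {"dx":0,"dy":-0.073,"dz":0.16,"twist":-53},
  {"dx":0,"dy":-0.084,"dz":0.184,"twist":-60},
  {"dx":0,"dy":-0.095,"dz":0.208,"twist":-67},
  {"dx":0,"dy":-0.106,"dz":0.232,"twist":-74},
  {"dx":0,"dy":-0.117,"dz":0.256,"twist":-81},
  {"dx":0,"dy":-0.128,"dz":0.28,"twist":-88},
  {"dx":0,"dy":-0.139,"dz":0.304,"twist":-95},
  {"dx":0,"dy":-0.15,"dz":0.328,"twist":-102},
  {"dx":0,"dy":-0.16,"dz":0.352,"twist":-109},
  {"dx":0.002,"dy":-0.168,"dz":0.371,"twist":-116},
  {"dx":0.004,"dy":-0.174,"dz":0.385,"twist":-123},
  {"dx":0.005,"dy":-0.178,"dz":0.392,"twist":-130},
  {"dx":0.0055,"dy":-0.179,"dz":0.395,"twist":-135.8},
], gripper=0.07)

```text
t: 18.33
eef_pos: [0.5542, 0.1184, 0.1858]
ee_rot: [-0.508, 1.568, -2.703]
force: [-0.4, -0.7, 0.2]
width: 0.0698
```

Run:
```python
from h import *
F=[]
for i in range(6):
    im=arm.grab_frame("side"); s=arm.get_state(); F.append(s["force"])
print(np.mean(F,0)); 
print(s["t"],s["eef_pos"],s["width"],s["q"].round(2))
cv2.imwrite("pics/s18.png",cv2.resize(im[85:205,250:390,::-1],None,fx=5,fy=5,interpolation=cv2.INTER_CUBIC))
print(jog([.5558,.1169,.041],53.8))
```

```text
[ 0.05414052 -0.08530183 -0.01617625]
18.6333 [0.55431459 0.11686732 0.18701072] 0.06998891470286193 [ 0.55  0.19 -0.25 -0.   -1.13  0.38]
(array([ 0.146 ,  0.0012, -0.001 ]), array([ -0.2, 179.8]))
```

View pics/s18.png

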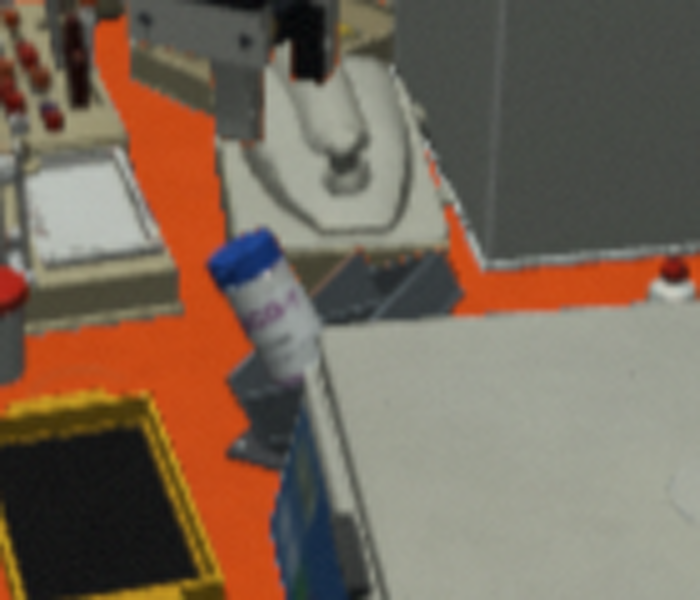

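Emit:
jog_arm([
  {"dx":0.02,"dy":0.001,"dz":-0.001,"twist":0},
  {"dx":0.045,"dy":0.001,"dz":-0.001,"twist":0},
  {"dx":0.07,"dy":0.001,"dz":-0.001,"twist":0},
  {"dx":0.09,"dy":0.001,"dz":-0.001,"twist":0},
  {"dx":0.105,"dy":0.001,"dz":-0.001,"twist":0},
  {"dx":0.115,"dy":0.001,"dz":-0.001,"twist":0},
  {"dx":0.122,"dy":0.001,"dz":-0.001,"twist":0},
  {"dx":0.125,"dy":0.001,"dz":-0.001,"twist":0},
])

```text
t: 19.3
eef_pos: [0.5558, 0.1172, 0.0615]
ee_rot: [-0.373, 1.57, -2.577]
force: [-0.2, -0.8, 0.8]
width: 0.07
```

Emit:
jog_arm([
  {"dx":0.004,"dy":0,"dz":0,"twist":0},
  {"dx":0.008,"dy":0,"dz":0,"twist":0},
  {"dx":0.012,"dy":0,"dz":0,"twist":0},
  {"dx":0.012,"dy":0,"dz":0,"twist":0},
])

```text
t: 19.63
eef_pos: [0.5558, 0.1175, 0.0498]
ee_rot: [-0.875, 1.57, -3.078]
force: [-1.1, 0.2, 1.1]
width: 0.0699
```

Emit:
jog_arm([
  {"dx":0.003,"dy":0,"dz":0,"twist":0},
  {"dx":0.006,"dy":0,"dz":0,"twist":0},
  {"dx":0.009,"dy":0,"dz":0,"twist":0},
  {"dx":0.009,"dy":0,"dz":0,"twist":0},
])

```text
t: 19.97
eef_pos: [0.5556, 0.1174, 0.0405]
ee_rot: [-0.57, 1.57, -2.772]
force: [0.5, 0.1, -0.4]
width: 0.0701
```

Emit:
jog_arm([
  {"dx":0,"dy":0,"dz":0,"twist":0},
  {"dx":0,"dy":0,"dz":0,"twist":0},
  {"dx":0,"dy":0,"dz":0,"twist":0},
  {"dx":0,"dy":0,"dz":0,"twist":0},
  {"dx":0,"dy":0,"dz":0,"twist":0},
  {"dx":0,"dy":0,"dz":0,"twist":0},
  {"dx":0,"dy":0,"dz":0,"twist":0},
  {"dx":0,"dy":0,"dz":0,"twist":0},
], gripper=0.03, newtons=20)

```text
t: 20.63
eef_pos: [0.5562, 0.1176, 0.0413]
ee_rot: [2.584, 1.57, 0.381]
force: [0.1, 0.6, 0.8]
width: 0.0414
```

Run:
```python
from h import *
im=arm.grab_frame("side"); cv2.imwrite("pics/s19.png",cv2.resize(im[85:205,250:390,::-1],None,fx=5,fy=5,interpolation=cv2.INTER_CUBIC))
s=arm.get_state();print(s["t"],s["eef_pos"],s["force"],s["width"])
```

```text
20.6833 [0.55617079 0.11764415 0.04131228] [ 0.93871688 -0.23546662  0.94567941] 0.0409754618702169
```

View pics/s19.png

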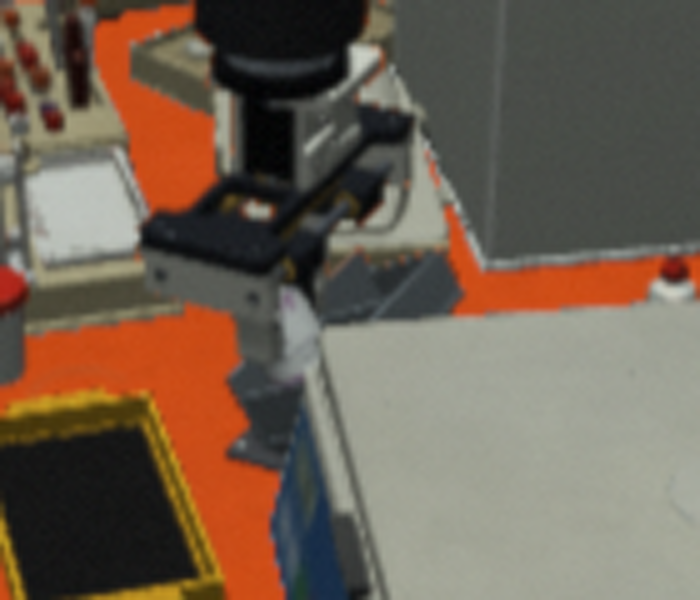

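Blue tub gripped at 41 mm. Draw 66 mm along its axis.

Emit:
jog_arm([
  {"dx":-0.0043,"dy":-0.0025,"dz":0,"twist":0},
  {"dx":-0.0087,"dy":-0.005,"dz":0,"twist":0},
  {"dx":-0.013,"dy":-0.0075,"dz":0,"twist":0},
  {"dx":-0.0195,"dy":-0.01125,"dz":0,"twist":0},
  {"dx":-0.026,"dy":-0.015,"dz":0,"twist":0},
  {"dx":-0.0325,"dy":-0.01875,"dz":0,"twist":0},
  {"dx":-0.039,"dy":-0.0225,"dz":0,"twist":0},
  {"dx":-0.0455,"dy":-0.02625,"dz":0,"twist":0},
  {"dx":-0.052,"dy":-0.03,"dz":0,"twist":0},
  {"dx":-0.0571,"dy":-0.033,"dz":0,"twist":0},
  {"dx":-0.0571,"dy":-0.033,"dz":0,"twist":0},
  {"dx":-0.0571,"dy":-0.033,"dz":0,"twist":0},
])

```text
t: 21.68
eef_pos: [0.5294, 0.1373, 0.0987]
ee_rot: [2.846, 1.57, 0.644]
force: [0.5, -0.2, -1.6]
width: 0.0413
```

Run:
```python
from h import *
F=[]
for i in range(10):
    im=arm.grab_frame("side"); s=arm.get_state(); F.append(s["force"])
F=np.array(F);print(s["t"],s["eef_pos"],F.mean(0).round(3),F.std(0).round(3),s["width"])
cv2.imwrite("pics/s20.png",cv2.resize(im[65:185,250:390,::-1],None,fx=5,fy=5,interpolation=cv2.INTER_CUBIC))
```

```text
22.1833 [0.52937537 0.13694555 0.09807924] [ 0.135  0.065 -1.213] [0.421 0.599 0.628] 0.04099465208099715
```

View pics/s20.png

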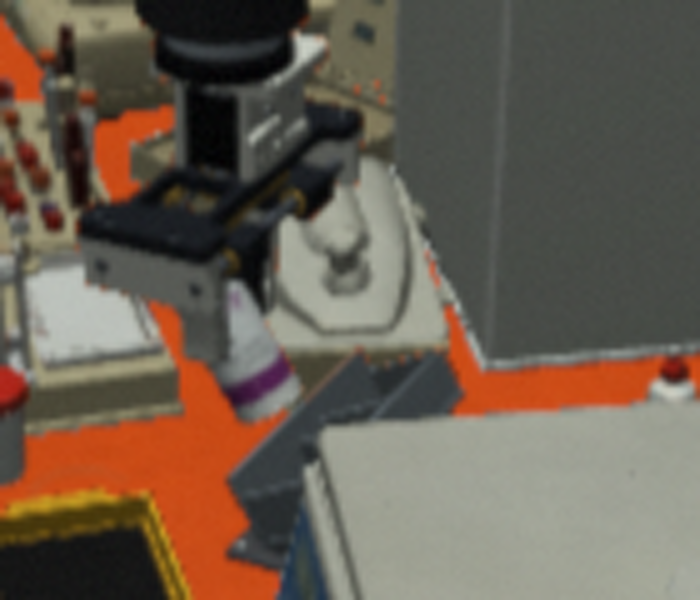

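Emit:
jog_arm([
  {"dx":0.01,"dy":0.006,"dz":0,"twist":0},
  {"dx":0.02,"dy":0.0115,"dz":0,"twist":0},
  {"dx":0.03,"dy":0.0175,"dz":0,"twist":0},
  {"dx":0.0398,"dy":0.023,"dz":0,"twist":0},
  {"dx":0.0398,"dy":0.0275,"dz":0,"twist":0},
  {"dx":0.0398,"dy":0.032,"dz":0,"twist":0},
  {"dx":0.0363,"dy":0.035,"dz":0,"twist":0},
  {"dx":0.0328,"dy":0.0385,"dz":0,"twist":0},
  {"dx":0.03,"dy":0.0422,"dz":0,"twist":0},
  {"dx":0.0269,"dy":0.0462,"dz":0,"twist":0},
  {"dx":0.0245,"dy":0.0505,"dz":0,"twist":0},
  {"dx":0.0225,"dy":0.0547,"dz":0,"twist":0},
  {"dx":0.0225,"dy":0.0547,"dz":0,"twist":0},
])

```text
t: 23.27
eef_pos: [0.573, 0.1053, 0.0759]
ee_rot: [-1.861, 1.569, 2.219]
force: [-4.9, 5.4, -3.0]
width: 0.041
```

Run:
```python
from h import *
im=arm.grab_frame("side"); s=arm.get_state()
print(s["t"],s["eef_pos"],s["force"],s["width"])
cv2.imwrite("pics/s21.png",cv2.resize(im[65:185,250:390,::-1],None,fx=5,fy=5,interpolation=cv2.INTER_CUBIC))
```

```text
23.3167 [0.57296208 0.10539981 0.07594351] [-3.87659597  6.55470088 -4.1065803 ] 0.040889723827689885
```

View pics/s21.png

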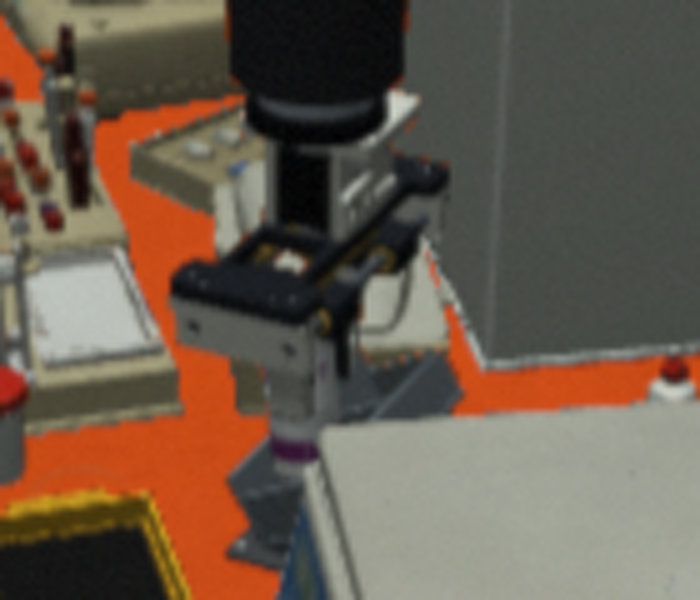

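Emit:
jog_arm([
  {"dx":-0.01,"dy":0,"dz":0,"twist":0},
  {"dx":-0.025,"dy":0,"dz":0,"twist":0},
  {"dx":-0.045,"dy":0,"dz":0,"twist":0},
  {"dx":-0.065,"dy":0,"dz":0,"twist":0},
  {"dx":-0.08,"dy":0,"dz":0,"twist":0},
  {"dx":-0.09,"dy":0,"dz":0,"twist":0},
  {"dx":-0.09,"dy":0,"dz":0,"twist":0},
  {"dx":-0.09,"dy":0,"dz":0,"twist":0},
])

```text
t: 23.98
eef_pos: [0.5738, 0.1048, 0.1664]
ee_rot: [2.736, 1.569, 0.533]
force: [1.0, -0.3, -1.5]
width: 0.0411
```

Run:
```python
from h import *
F=[]
for i in range(8):
    im=arm.grab_frame("side"); s=arm.get_state(); F.append(s["force"])
print(np.mean(F,0)) 
print(s["t"],s["eef_pos"],s["width"],s["q"].round(2))
cv2.imwrite("pics/s22.png",cv2.resize(im[45:165,250:390,::-1],None,fx=5,fy=5,interpolation=cv2.INTER_CUBIC))
print(jog([.434,.0454,.165],95.7))
```

```text
[-0.19165549 -0.20178557 -1.35532695]
24.3833 [0.57334082 0.1046335  0.16512993] 0.04088964937125064 [ 0.52  0.23 -0.24 -0.   -1.09  0.42]
(array([ 0.0003, -0.0775,  0.1301]), array([-41.9, 138.1]))
```

View pics/s22.png

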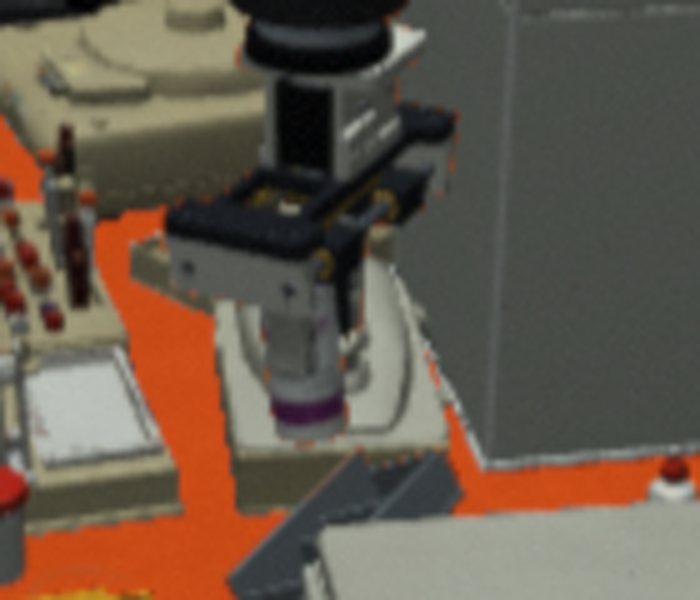

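Emit:
jog_arm([
  {"dx":0,"dy":-0.003,"dz":0.005,"twist":-3},
  {"dx":0,"dy":-0.008,"dz":0.014,"twist":-7},
  {"dx":0,"dy":-0.016,"dz":0.027,"twist":-12},
  {"dx":0,"dy":-0.025,"dz":0.042,"twist":-17},
  {"dx":0,"dy":-0.035,"dz":0.058,"twist":-22},
  {"dx":0,"dy":-0.045,"dz":0.075,"twist":-27},
  {"dx":0,"dy":-0.055,"dz":0.092,"twist":-32},
  {"dx":0,"dy":-0.064,"dz":0.108,"twist":-36},
  {"dx":0,"dy":-0.071,"dz":0.12,"twist":-39},
  {"dx":0,"dy":-0.076,"dz":0.127,"twist":-41},
  {"dx":0,"dy":-0.0775,"dz":0.13,"twist":-42},
  {"dx":0,"dy":-0.0775,"dz":0.13,"twist":-42},
  {"dx":0,"dy":-0.0775,"dz":0.13,"twist":-42},
])

```text
t: 25.47
eef_pos: [0.4347, 0.0458, 0.166]
ee_rot: [1.843, 1.57, 0.373]
force: [0.0, -0.4, -0.9]
width: 0.0408
```

Run:
```python
from h import *
im=arm.grab_frame("side"); s=arm.get_state()
print(s["t"],s["eef_pos"],s["force"],s["width"])
cv2.imwrite("pics/s23.png",cv2.resize(im[60:260,210:350,::-1],None,fx=3,fy=3,interpolation=cv2.INTER_CUBIC))
print(jog([.434,.0454,.034],95.7))
```

```text
25.5167 [0.43486267 0.04586529 0.16585409] [ 0.39919453  0.47198427 -0.55665838] 0.04085922355559091
(array([ 0.1319, -0.001 ,  0.0004]), array([ 1.000e-01, -1.799e+02]))
```

View pics/s23.png

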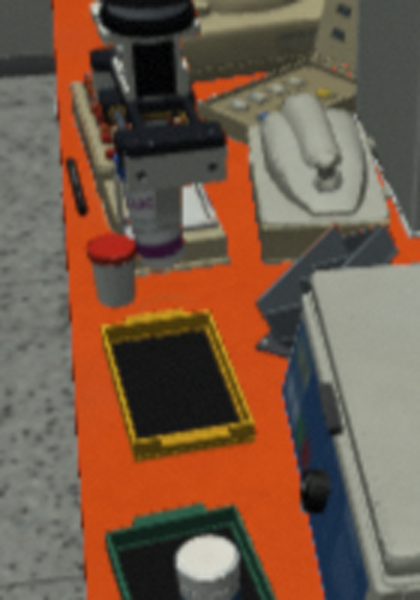

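Emit:
jog_arm([
  {"dx":0.015,"dy":0,"dz":0,"twist":0},
  {"dx":0.035,"dy":0,"dz":0,"twist":0},
  {"dx":0.055,"dy":0,"dz":0,"twist":0},
  {"dx":0.075,"dy":0,"dz":0,"twist":0},
  {"dx":0.095,"dy":0,"dz":0,"twist":0},
  {"dx":0.11,"dy":0,"dz":0,"twist":0},
  {"dx":0.12,"dy":0,"dz":0,"twist":0},
  {"dx":0.127,"dy":0,"dz":0,"twist":0},
  {"dx":0.131,"dy":0,"dz":0,"twist":0},
  {"dx":0.131,"dy":0,"dz":0,"twist":0},
])

```text
t: 26.35
eef_pos: [0.4342, 0.0455, 0.0341]
ee_rot: [-1.093, 1.569, -2.563]
force: [0.2, 1.0, -2.3]
width: 0.0409
```

Emit:
jog_arm([
  {"dx":0.001,"dy":0,"dz":0,"twist":0},
  {"dx":0.002,"dy":0,"dz":0,"twist":0},
])

```text
t: 26.52
eef_pos: [0.4349, 0.0459, 0.0333]
ee_rot: [1.899, 1.57, 0.43]
force: [-0.5, 0.1, -0.8]
width: 0.0416
```

Emit:
jog_arm([
  {"dx":0.001,"dy":0,"dz":0,"twist":0},
  {"dx":0.0015,"dy":0,"dz":0,"twist":0},
])

```text
t: 26.68
eef_pos: [0.4345, 0.0457, 0.0316]
ee_rot: [2.001, 1.57, 0.532]
force: [0.6, 0.2, -1.3]
width: 0.041
```

Run:
```python
from h import *
im=arm.grab_frame("side"); s=arm.get_state()
print(s["t"],s["eef_pos"],s["force"],s["width"])
cv2.imwrite("pics/s24.png",cv2.resize(im[100:240,220:350,::-1],None,fx=4,fy=4,interpolation=cv2.INTER_CUBIC))
```

```text
26.7333 [0.43439639 0.04568722 0.03150463] [ 0.85131264 -0.84977322 -1.01315064] 0.04096096618665506
```

View pics/s24.png

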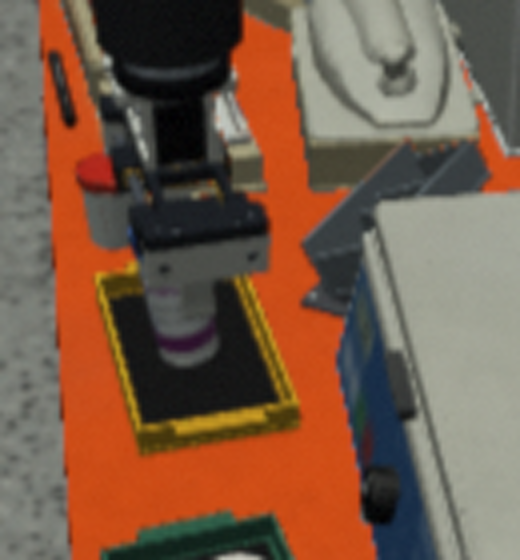

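Emit:
jog_arm([
  {"dx":0.001,"dy":0,"dz":0,"twist":0},
  {"dx":0.002,"dy":0,"dz":0,"twist":0},
])

```text
t: 26.9
eef_pos: [0.4344, 0.0457, 0.0294]
ee_rot: [2.019, 1.57, 0.55]
force: [-0.2, 0.5, -1.1]
width: 0.041
```

Emit:
jog_arm([
  {"dx":0.0012,"dy":0,"dz":0,"twist":0},
  {"dx":0.0012,"dy":0,"dz":0,"twist":0},
])

```text
t: 27.07
eef_pos: [0.4341, 0.0455, 0.0279]
ee_rot: [-1.195, 1.571, -2.665]
force: [-0.1, 0.2, -1.3]
width: 0.0407
```

Emit:
jog_arm([
  {"dx":0.0012,"dy":0,"dz":0,"twist":0},
  {"dx":0.0012,"dy":0,"dz":0,"twist":0},
])

```text
t: 27.23
eef_pos: [0.4341, 0.0455, 0.0267]
ee_rot: [-1.236, 1.571, -2.705]
force: [-0.6, -0.0, -0.8]
width: 0.0411
```

Emit:
jog_arm([
  {"dx":0.0012,"dy":0,"dz":0,"twist":0},
  {"dx":0.0012,"dy":0,"dz":0,"twist":0},
])

```text
t: 27.4
eef_pos: [0.4346, 0.0456, 0.0259]
ee_rot: [1.179, 1.57, -0.29]
force: [-1.1, -0.1, 4.6]
width: 0.0409
```

Emit:
jog_arm([
  {"dx":0.0012,"dy":0,"dz":0,"twist":0},
  {"dx":0.0012,"dy":0,"dz":0,"twist":0},
])

```text
t: 27.57
eef_pos: [0.4353, 0.0458, 0.0255]
ee_rot: [1.461, 1.569, -0.007]
force: [-2.6, -0.7, 14.4]
width: 0.0413
```

Contact with the floor; relieve, loosen, release.

Emit:
jog_arm([
  {"dx":-0.001,"dy":0,"dz":0,"twist":0},
  {"dx":-0.001,"dy":0,"dz":0,"twist":0},
  {"dx":-0.001,"dy":0,"dz":0,"twist":0},
], newtons=5)

```text
t: 27.82
eef_pos: [0.4347, 0.0458, 0.0256]
ee_rot: [1.851, 1.57, 0.382]
force: [1.5, -0.4, 1.9]
width: 0.0412
```

Emit:
jog_arm([
  {"dx":0,"dy":0,"dz":0,"twist":0},
  {"dx":0,"dy":0,"dz":0,"twist":0},
  {"dx":0,"dy":0,"dz":0,"twist":0},
  {"dx":0,"dy":0,"dz":0,"twist":0},
  {"dx":0,"dy":0,"dz":0,"twist":0},
  {"dx":0,"dy":0,"dz":0,"twist":0},
], gripper=0.074)

```text
t: 28.32
eef_pos: [0.4341, 0.0455, 0.0254]
ee_rot: [-1.206, 1.571, -2.675]
force: [0.8, 0.4, -0.6]
width: 0.0722
```

Emit:
jog_arm([
  {"dx":-0.005,"dy":0,"dz":0,"twist":0},
  {"dx":-0.015,"dy":0,"dz":0,"twist":0},
  {"dx":-0.03,"dy":0,"dz":0,"twist":0},
  {"dx":-0.055,"dy":0,"dz":0,"twist":0},
  {"dx":-0.085,"dy":0,"dz":0,"twist":0},
  {"dx":-0.12,"dy":0,"dz":0,"twist":0},
  {"dx":-0.15,"dy":0,"dz":0,"twist":0},
  {"dx":-0.165,"dy":0,"dz":0,"twist":0},
  {"dx":-0.165,"dy":0,"dz":0,"twist":0},
])

```text
t: 29.07
eef_pos: [0.4363, 0.0463, 0.1948]
ee_rot: [1.876, 1.564, 0.407]
force: [0.8, -0.0, 0.1]
width: 0.0739
```

Run:
```python
from h import *
im=arm.grab_frame("side"); s=arm.get_state()
print(s["t"],s["eef_pos"],s["force"],s["width"])
cv2.imwrite("pics/s25.png",cv2.resize(im[90:330,190:370,::-1],None,fx=2.5,fy=2.5,interpolation=cv2.INTER_CUBIC))
im=arm.grab_frame("top"); cv2.imwrite("pics/t25.png",im[:,:,::-1])
```

```text
29.1167 [0.43516649 0.04608664 0.19258292] [ 0.01171804 -0.81274745 -1.37132935] 0.07398993080973415
```

View pics/s25.png

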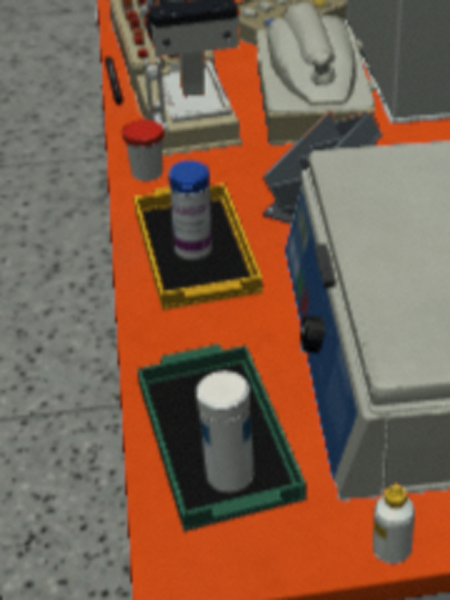

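View pics/t25.png

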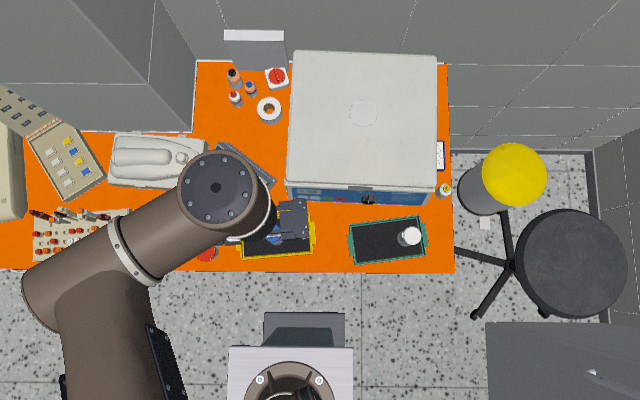

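Run:
```python
from station import arm
print(arm.job_done())
```

```text
the job is handed in; nothing more can be done
None
```

Both tubs are sorted and standing upright, and the job was handed in at about 29 s.

- **White-lid tub:** it read about 5.4–5.9 N, or roughly 570 g, and stands in the green tray.
- **Blue-lid tub:** it read about 1.2–1.35 N, or roughly 130 g, and stands near the middle of the yellow tray.
- **Method:** I drew each tub out along its axis and weighed it. I then turned it upright in the grip against the edge of its rack bay, weighed it again, and lowered it until it touched the floor.

**Last checks:** the final pictures show both tubs upright inside their trays and the gripper clear above. The red-lidded cup and yellow-capped bottle appear where they started.

**What disagreed or went wrong:**
- **Fingertip height:** the pictures showed the fingertips about 4 cm higher than the reported position and the stated tool sizes imply. My first close on the white tub therefore shut to 30 mm without gripping it. I opened again, the tub looked undisturbed, and I used the height from the pictures from then on.
- **Touchdown force:** the white tub met the tray floor with a brief force of about 31 N, harder than I wanted. The blue one was about 16 N.

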